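Set the side gauge of a snap press with a setting bar

TASK

Set the side gauge of the snap press to the blue setting bar: lay the bar on the press bed, in line between the die block and the fence, and let go of it; take a firm hold of the black feed knob and turn it clockwise, travelling along with it, until you feel the fence nip the bar lightly against the die block, never forcing it. Then let go, lift the bar out and lay it back in the wooden tray, with the fence left just where the bar set it. Keep your hand off fence and carriage, and leave the orange bar, the jar and the thread spool alone.

Things in the scene. Friction and masses are not known exactly. Their poses are not given: they have to be found in the camera images.
- press: Grey bench press for setting snaps, bolted down. Origin on the bench under the middle of the die block's face. Its frame: z up, +y from the fence to the die block (feed direction), +x to the far side. Bed x -50..105, y -255..105 mm, top 20 mm above the bench; the bar's lane is along x = 0. Rail and rack along x 49..105. Column, head and hand lever stand over the die block: x -55..140, y 10..130 mm, 250 mm high.
- die_face (a point): Middle of the flat upright face of the die block that the bar's end is set against: at x 0, y 0 of the press and 38 mm above the bench. Axes as the press.
- fence_face (a point): Middle of the fence's flat face that looks at the die block, 38 mm above the bench, x 0 of the press. Axes as the press. At the start 112 to 125 mm from die_face.
- knob_grip (a point): Point on the upright axis of the feed knob, 83 mm above the bench, near half its height (press frame: x 68 mm, y 36 mm behind the fence face). Black round knurled knob, 44 mm across, 67 to 94 mm above the bench, white line on top. The carriage's top below it is at 60 mm. The knob travels with the carriage.
- feed_knob: The feed knob itself; origin on its axis, 60 mm above the bench. Its pinion rolls on the fixed rack: each rad clockwise (seen from above) shifts carriage, fence and knob together by 12 mm along the press's +y; many turns possible. Steady drag about 0.1 N m (8 N at the carriage), so it stays where it is left; once the bar is nipped the torque rises by 0.012 N m per newton of nip.
- die_block: Dark steel block 60 x 56 x 36 mm on the bed, with the lower snap die on top (top of the die 66 mm above the bench). Origin at the foot of its face towards the fence, 20 mm above the bench.
- fence: Fence: upright sheet-steel leaf 3 mm thick across the bar's lane, x -45..91, 22 to 56 mm above the bench, held by the carriage at its +x end; it is springy and gives 1 mm along y for 30 N. Origin at bench level under fence_face.
- carriage: Aluminium carriage block 64 (x) x 58 (y) mm behind the fence at x 34..98 of the press, top 60 mm above the bench; it runs on the rail and bears fence and knob. Origin at bench level under fence_face.
- blue_bar: Blue setting bar, a metal block 25 (x) x 100 (y) x 40 mm (z), about 0.3 kg. Origin at the centre of its underside, its length along its y axis. Its square 25 x 40 mm ends set the distance.
- orange_bar: Orange setting bar, 25 x 80 x 40 mm, same build. Not wanted: leave alone.
- tray: Shallow wooden tray 180 (x) x 210 (y) mm, rim 7 mm wide and 14 mm high, floor 6 mm thick. Origin at the centre of its underside on the bench. Both bars start in it, 80 mm or more apart, either one at either side (y).
- snap_jar: Amber jar with a lid, 56 mm across, 85 mm tall, standing on the bench. Origin at the centre of its underside. Leave alone.
- thread_spool: Red thread spool, 36 mm across, 56 mm tall, standing on the bench. Origin at the centre of its underside. Leave alone.
Not all that is in view belongs to the job. Of the things that look like the blue_bar, the largest one is meant.

How it is judged:
On the way, in this order (a step that is already met when the one before it is completed fails the run):
1. the blue bar lies on the press bed between die block and fence, released (z of blue_bar in the frame of press between 0.016 and 0.024 m and x of blue_bar in the frame of press between -0.02 and 0.02 m and y of blue_bar in the frame of press between -0.12 and -0.045 m and angle between the y axis of blue_bar and the y axis of press, either way round below 0.25 rad and contact force between the fingers and blue_bar below 0.3 N), for 0.2 s.
2. with the knob held in the grip (30 N or more on it in all), the fence nips the bar against the die block (3 N or more at the fence, 2 N or more at the die block), nothing else holding the bar (contact force between fence and blue_bar above 3 N and contact force between die_block and blue_bar above 2 N and contact force between the fingers and blue_bar below 0.3 N and contact force between the fingers and feed_knob above 30 N), for 0.2 s.
At the end, for the whole second after the job is handed in: The fence face stands 100 mm (within 2 mm) from the die face and is still, and the blue bar lies at rest in the wooden tray (y of fence_face in the frame of die_face between -0.102 and -0.098 m and x of blue_bar in the frame of tray between -0.085 and 0.085 m and y of blue_bar in the frame of tray between -0.1 and 0.1 m and z of blue_bar in the frame of tray below 0.03 m and linear speed of blue_bar below 0.02 m/s and linear speed of fence below 0.002 m/s); the robot touches nothing.
It fails at once if the bar is squeezed or rammed with more than 16 N (contact force between any of fence, die_block and blue_bar above 16 N).
It fails at once if the fence or its carriage is pushed by hand (over 5 N) (contact force between any of the fingers, the arm and fence above 5 N or contact force between any of the fingers, the arm and carriage above 5 N).
It fails at once if the blue bar is dropped or thrown (linear speed of blue_bar above 1.2 m/s).
It fails at once if orange bar, jar or spool is disturbed (distance of any of orange_bar, snap_jar, thread_spool from where it was at the start of the episode above 0.02 m).
It also fails if it takes over 72 s, if anything falls off the work surface, if the arm or the gripper's body presses on something with over 40 N, if the wrist force passes 120 N, or if a joint passes its speed limit or range.

ROBOT

A 6-joint arm with a two-finger parallel gripper is mounted at the origin on the work surface. World frame = base frame: x ahead of the robot, y to its left, z up, the work surface at z = 0. Lengths are in m, angles in rad, forces in N, time in s.
With the tool pointing down it reaches from about 0.425 to 0.95 m from the base axis. Payload 3.5 kg.
Tool frame: the origin (TCP) lies at the very end of the fingers, on their centre line; the grasp point (between the pads) lies behind it (ctrl.grasp_offset is the z of the grasp point in the tool frame, in m); z points along the fingers, x is the direction in which the jaws open and shut, and the axes are right-handed (so a half turn about z gives the same grasp; the last joint's range is limited). The gripper opens to 85 mm and grips with 20 to 120 N. Pads are 22 mm wide; open, the fingers measure 114 mm over their backs; the gripper's body (76 mm by 85 mm) begins 54 mm behind the grasp point. The pads swing forward as they close: fully open they stand 13 mm farther back than shut.
Start: joints at [-1.348, 0.286, 1.577, -0, 1.279, -0.15], TCP at [0.246, -0.629, 0.231] pointing down, gripper open.
Joint ranges: [-2.77, 2.77], [-0.9, 2.22], [0.21, 2.48], [-1.53, 4.67], [0.24, 2.81], [-2.84, 2.84]. Speed limits (rad/s): [2.79, 2.79, 3.14, 3.14, 3.14, 3.14].

INTERFACE

Orientations are given as a unit quaternion [x, y, z, w].
In Python, from plant import ctrl gives the robot as it stands.
- The arm moves only by the shell command python3 -m jog 'ROWS' [FORCE]. ROWS is JSON, a list of rows, each an object with "grip": the closure, from 0 (fully open) to 1 (shut); "xyz": the shift along the tool's x, y, z in m, a list of three; "dr": the turn, a rotation vector about the tool's x, y, z in rad, a list of three. A call has 1 to 12 rows; each row is the pose to reach, as a shift and turn from the pose commanded when the call began, along the tool's axes at that moment; what a row does not reach only later rows make up. A row lasts 1/12 s, in which the tool goes at most 41.7 mm and 7.16 degrees, less where a joint would pass 70% of its speed; a pose out of reach is approached as far as the arm can. A call with a gripper value outside its range is refused whole. The fingers move at their own pace and stop on an object; FORCE is the grip in N (left out, the last holds). Time passes only in rows, so rows that repeat a pose let the fingers close. It gives the time, the measured TCP pose, the force and the opening at its end, in the units of the state.
- ctrl.get_state(): the state, without advancing time (a new reading comes with each control period).
- ctrl.read_camera(name): name is "scene" or "top"; returns the picture (400x640x3 uint8, red, green, blue); there is no depth.
- ctrl.get_calibration(name): a dict with "mtx" (3x3 intrinsics, pixels), "R" (3x3) and "t" (3): a world point X has camera coordinates R X + t. Camera axes: x right, y down, z forward; pixel columns grow to the right and rows downward; lengths in m; the calibration is good to about 2 mm. A picture is of the moment at which its call begins. get_calibration takes no time and is no camera call.
- ctrl.sign_off(): hands the job in, once; it reports no verdict.
The state is a dict: "time": time; "qpos": joint angles; "dq": joint speeds; "joint_efforts": joint torques, N m; "eef_pos": TCP position; "tcp_rot": TCP orientation; "contact_force": force on the tool from outside, world axes, zero at the start; "wrist_torque": the same for the moment, N m; "opening": opening from 0.0 (shut) to 1.0 (fully open).
Only numpy, scipy, OpenCV 4.12 (cv2) and the standard library are available. Lean on these libraries where they do the work, as an engineer would, in place of code of your own. Each camera call takes 0.05 s, during which the arm holds its last target.

## Working session

There is one attempt and no reset: what is moved stays moved. The work goes in short steps, Python scripts to look and compute and a shell command to move; the robot and the scene stay as the last step left them, time stands still between calls to the robot, and variables do not carry over. Pictures are saved under pics/ and viewed, and the job is handed in when it is done.

```bash
ls; mkdir -p pics; python3 - <<'E'
from plant import ctrl
import cv2,numpy as np
np.set_printoptions(precision=4,suppress=True)
print(ctrl.get_state()); print(ctrl.grasp_offset)
for n in ("scene","top"):
    im=ctrl.read_camera(n); cv2.imwrite(f"pics/{n}0.png",im[:,:,::-1]); print(ctrl.get_calibration(n))
E
```

```text
pics
{'time': 0.0, 'qpos': array([-1.348 ,  0.2872,  1.5782, -0.    ,  1.2786, -0.15  ]), 'dq': array([ 0.0002,  0.0016,  0.0006, -0.0004,  0.0014, -0.    ]), 'joint_efforts': array([  0.    , -40.598 , -29.2627,  -0.0001,   0.0058,   0.    ]), 'eef_pos': array([ 0.2458, -0.628 ,  0.23  ]), 'tcp_rot': array([ 0.8259, -0.5638, -0.0008, -0.0008]), 'contact_force': array([ 0.4438, -0.0505,  0.1476]), 'wrist_torque': array([ 0.0249, -0.0008,  0.0193]), 'opening': 1.0028181655671264}
-0.0187
{'mtx': array([[433.1619,   0.    , 319.5504],
       [  0.    , 433.1619, 201.3418],
       [  0.    ,   0.    ,   1.    ]]), 'R': array([[-0.3898,  0.9207,  0.0182],
       [ 0.6482,  0.2884, -0.7047],
       [-0.6541, -0.2629, -0.7092]]), 't': array([ 0.2436, -0.2828,  1.4169])}
{'mtx': array([[384.138 ,   0.    , 314.2763],
       [  0.    , 384.138 , 198.2529],
       [  0.    ,   0.    ,   1.    ]]), 'R': array([[-0.0066, -0.9995, -0.031 ],
       [-0.9981,  0.0085, -0.0602],
       [ 0.0605,  0.0305, -0.9977]]), 't': array([-0.0265,  0.5465,  1.0355])}
```

View pics/scene0.png

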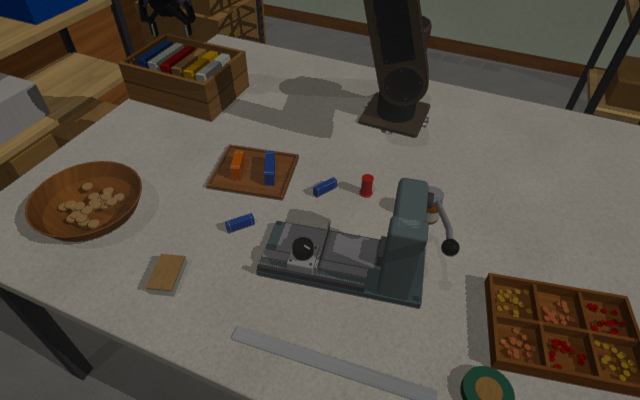

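View pics/top0.png

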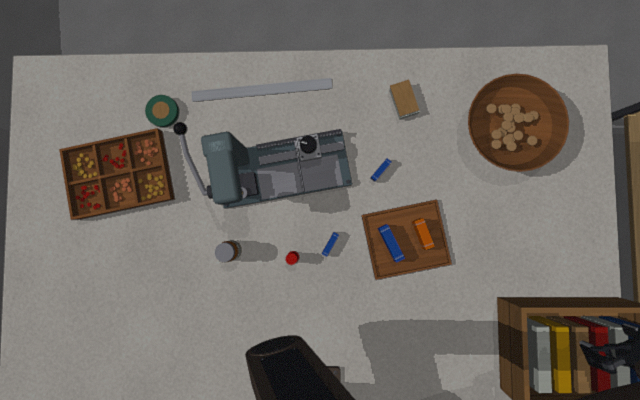

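Blue candidates in the top view are the tray bar at (391,243) and small blue blocks at (381,169) and (330,244). The tray one is the largest, so I choose it and check it in a close crop.

```bash
python3 - <<'E'
import cv2
im=cv2.imread("pics/top0.png")
c=im[120:220,190:370]; cv2.imwrite("pics/crop_press.png",cv2.resize(c,None,fx=4.4,fy=4.4,interpolation=cv2.INTER_CUBIC))
c=im[190:290,350:470]; cv2.imwrite("pics/crop_tray.png",cv2.resize(c,None,fx=5,fy=5,interpolation=cv2.INTER_CUBIC))
im=cv2.imread("pics/scene0.png")
c=im[170:310,250:470]; cv2.imwrite("pics/crop_press2.png",cv2.resize(c,None,fx=3.6,fy=3.6,interpolation=cv2.INTER_CUBIC))
E
```

```text
(no output)
```

View pics/crop_press.png

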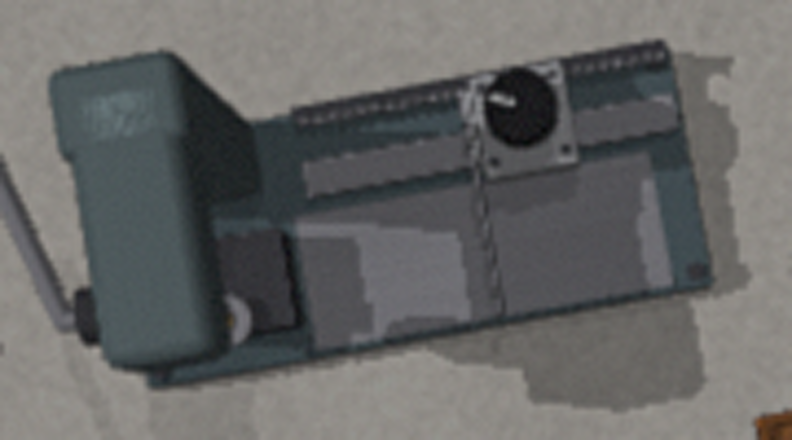

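View pics/crop_tray.png

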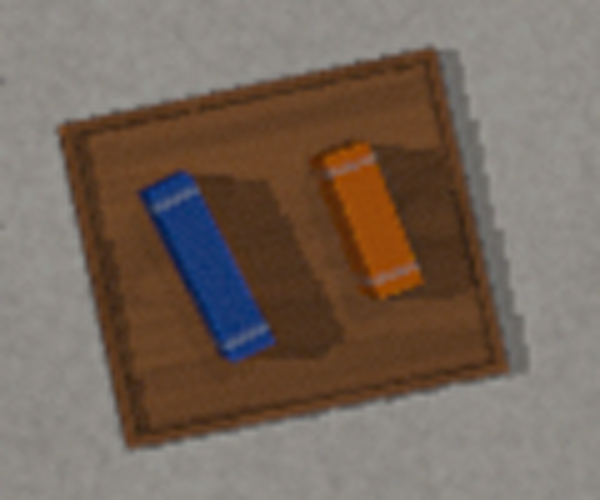

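View pics/crop_press2.png

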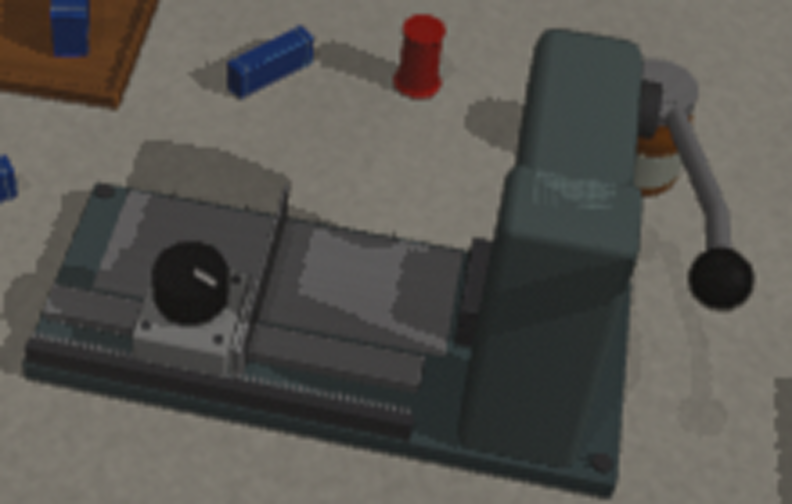

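The crop confirms the tray bar: blue, the longest, roughly (145–275, 175–360) in the crop. The small blue blocks on the bench are decoys. Now I'll compute poses.

```bash
cat > h.py <<'E'
import numpy as np,cv2
from plant import ctrl
np.set_printoptions(precision=4,suppress=True)
from scipy.optimize import least_squares
from scipy.spatial.transform import Rotation as Rn
def proj(n,X):
    c=ctrl.get_calibration(n); p=np.asarray(X)@c["R"].T+c["t"]; p=p@c["mtx"].T; return p[...,:2]/p[...,2:]
def ray(n,uv,z):
    c=ctrl.get_calibration(n); d=c["R"].T@np.linalg.solve(c["mtx"],[uv[0],uv[1],1]); o=-c["R"].T@c["t"]
    return o+d*(z-o[2])/d[2]
E
python3 - <<'E'
from h import *
for n in("top","scene"):
    c=ctrl.get_calibration(n);print(n,-c["R"].T@c["t"])
T=lambda a,b:(a/4.4+190-.39,b/4.4+120-.39)
S=lambda a,b:(a/3.6+250-.36,b/3.6+170-.36)
# (view, px, x,y,z, fence-relative)
P=[("top",T(712,288),-50,-255,20,0),("top",T(500,312),-45,-1.5,56,1),("top",T(517,105),68,-36,94,1),("top",T(290,231),30,0,56,0),("top",T(302,327),-30,0,56,0),
("top",T(150,387),-50,105,20,0),
("scene",S(97,185),-50,-255,20,0),("scene",S(612,492),105,105,6,0),("scene",S(287,182),-45,-1.5,56,1),("scene",S(192,278),68,-36,94,1)]
def f(p):
    r=[]
    for n,uv,x,y,z,fr in P:
        y=y+(p[3] if fr else 0); c,s=np.cos(p[2]),np.sin(p[2])
        X=[p[0]+(c*x-s*y)/1e3,p[1]+(s*x+c*y)/1e3,z/1e3]
        r.append(proj(n,X)-uv)
    return np.array(r)
s=least_squares(lambda p:f(p).ravel(),[.6,0,0,-118],loss="soft_l1")
print(s.x); print(f(s.x))
# bar masks
im=cv2.cvtColor(cv2.imread("pics/top0.png"),cv2.COLOR_BGR2RGB).astype(int)
m=((im[...,2]>im[...,0]*1.6)&(im[...,2]>60)).astype(np.uint8)
k,l,st,ce=cv2.connectedComponentsWithStats(m)
for i in range(1,k):
    if st[i,4]>20: print(st[i],ce[i])
E
```

```text
top [ 0.4827 -0.0628  1.0652]
scene [1.2051 0.2298 0.8012]
[   0.5875    0.1251    0.1808 -119.2939]
[[ 0.8999 -1.0916]
 [-0.3969 -0.1405]
 [-0.0641 -0.0876]
 [-2.4785 -0.8076]
 [-1.2207 -0.511 ]
 [-0.5137  1.1483]
 [-1.2496 -2.0788]
 [-0.1909 -0.11  ]
 [-0.0493 -0.1903]
 [-0.0616 -3.1577]]
[371 159  20  22 150] [380.62   169.4533]
[378 225  27  37 399] [390.9073 242.9649]
[322 232  17  24 153] [329.9281 243.7647]
```

```bash
python3 - <<'E'
import cv2
im=cv2.imread("pics/top0.png")
def crop(im,x,y,w,h,s,n):
    c=cv2.resize(im[y:y+h,x:x+w],None,fx=s,fy=s,interpolation=cv2.INTER_NEAREST)
    c=cv2.convertScaleAbs(c,alpha=1.6)
    for i in range(0,w,10): cv2.putText(c,str(x+i),(i*s,10),0,.35,(0,255,255)); cv2.line(c,(i*s,0),(i*s,h*s),(0,255,255) ,1) if i%20==0 else 0
    for i in range(0,h,10): cv2.putText(c,str(y+i),(0,i*s+10),0,.35,(0,255,255))
    cv2.imwrite(n,c)
crop(im,235,125,80,60,10,"pics/z1.png")
crop(im,290,125,70,75,8,"pics/z2.png")
im=cv2.imread("pics/scene0.png")
crop(im,255,210,80,75,8,"pics/z3.png")
E
```

```text
(no output)
```

View pics/z1.png

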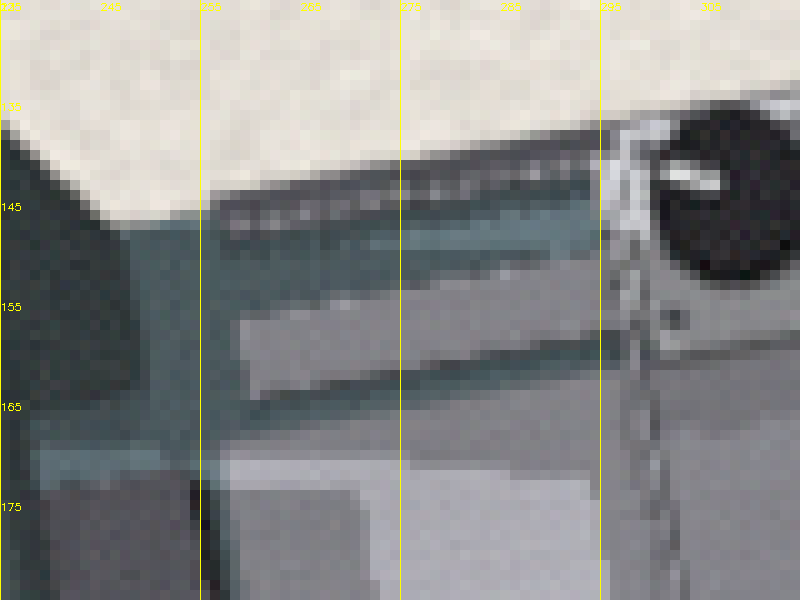

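View pics/z2.png

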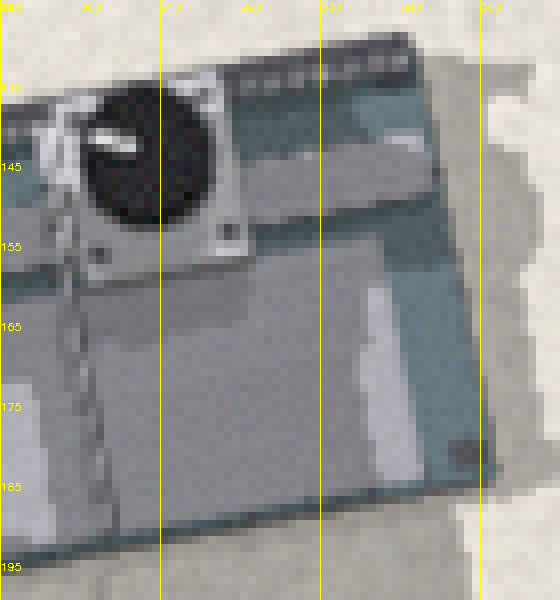

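View pics/z3.png

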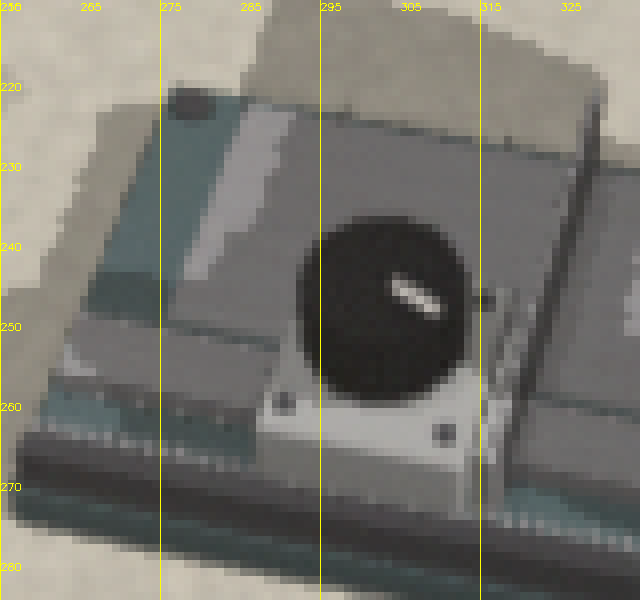

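```bash
python3 - <<'E'
from h import *
# bed -y edge / long edge lines in z2: rack top right end etc.
P=[("top",(351.1,184.9),-50,-255,20,0),("top",(303.3,190.6),-45,-1.5,56,1),("top",(308.1,143.4),68,-36,94,1),("top",(253.5,171.7),30,0,56,0),
("top",(223.7,207.6),-50,105,20,0),
("scene",(275.1,220.5),-50,-255,20,0),("scene",(329.4,220.3),-45,-1.5,56,1),("scene",(302.4,244.6),68,-36,94,1)]
def f(p):
    r=[]
    for n,uv,x,y,z,fr in P:
        y=y+(p[3] if fr else 0); c,s=np.cos(p[2]),np.sin(p[2])
        X=[p[0]+(c*x-s*y)/1e3,p[1]+(s*x+c*y)/1e3,z/1e3]
        r.append(proj(n,X)-uv)
    return np.array(r)
s=least_squares(lambda p:f(p).ravel(),[.6,0,0,-118],loss="soft_l1")
print(s.x); print(f(s.x))
x0,y0,a,g=s.x
W=lambda x,y:(x0+(np.cos(a)*x-np.sin(a)*y)/1e3,y0+(np.sin(a)*x+np.cos(a)*y)/1e3)
print("knob",W(68,g-36),"lane mid",W(0,g/2), "fence",W(0,g))
for n,uv in (("top",(308.1,143.4)),("scene",(302.4,244.6))): print("knob ray",n,ray(n,uv,.094))
# bar top-face corners from minAreaRect of brighter top blue
im=cv2.cvtColor(cv2.imread("pics/top0.png"),cv2.COLOR_BGR2RGB)
c=im[215:270,370:415]; cv2.imwrite("pics/z4.png",cv2.convertScaleAbs(cv2.resize(c,None,fx=10,fy=10,interpolation=cv2.INTER_NEAREST)[:,:,::-1],alpha=1.8))
m=((im[...,2].astype(int)>im[...,0]*1.6)&(im[...,2]>60)); 
k,l=cv2.connectedComponents(m.astype(np.uint8)); m=(l==l[243,391])
m=cv2.morphologyEx(m.astype(np.uint8),cv2.MORPH_CLOSE,np.ones((5,5)))
ct=max(cv2.findContours(m,0,1)[0],key=len); print(cv2.minAreaRect(ct)); b=cv2.boxPoints(cv2.minAreaRect(ct)); print(b)
for q in b: print(ray("top",q,.046))
E
```

```text
[   0.5886    0.125     0.1756 -119.8177]
[[ 1.2672 -0.8236]
 [-0.2545 -0.4122]
 [-0.6131 -0.185 ]
 [-0.3542 -0.8089]
 [-0.5913  0.5444]
 [ 0.2503 -1.6411]
 [-0.3749 -0.2164]
 [-0.0644 -0.9197]]
knob (np.float64(0.6827214546250722), np.float64(-0.0165937411928265)) lane mid (np.float64(0.5990146812867171), np.float64(0.06596340277883245)) fence (np.float64(0.6094787713369539), np.float64(0.006975504547256053))
knob ray top [ 0.6822 -0.0182  0.094 ]
knob ray scene [ 0.6849 -0.0154  0.094 ]
((390.9108581542969, 243.04600524902344), (38.583335876464844, 10.462791442871094), 62.7004280090332)
[[377.4142 228.3024]
 [386.7116 223.5037]
 [404.4076 257.7896]
 [395.1101 262.5883]]
[ 0.4638 -0.1974  0.046 ]
[ 0.4762 -0.222   0.046 ]
[ 0.3865 -0.2664  0.046 ]
[ 0.3741 -0.242   0.046 ]
```

View pics/z4.png

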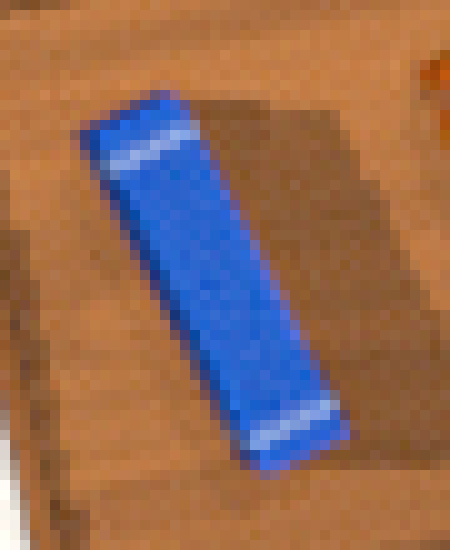

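```bash
cat >> h.py <<'E'
def go(x,y,z,yawdeg):
    s=ctrl.get_state(); R=Rn.from_quat(s["tcp_rot"]).as_matrix()
    d=R.T@(np.array([x,y,z])-s["eef_pos"])
    yaw=np.arctan2(R[1,0],R[0,0]); dy=np.radians(yawdeg)-yaw; dy=(dy+np.pi)%(2*np.pi)-np.pi
    # residual tilt so tool ends vertical
    w=R.T@np.array([0,0,-1.]); ti=np.cross([0,0,1],w)
    print("xyz",d,"drz(tool)",-dy,"tilt",ti,"yaw now",np.degrees(yaw),"rows rot",abs(dy)/.125,"rows lin",np.linalg.norm(d)/.0417)
def st():
    s=ctrl.get_state(); R=Rn.from_quat(s["tcp_rot"]).as_matrix()
    print("t",s["time"],"p",s["eef_pos"],"yaw",np.degrees(np.arctan2(R[1,0],R[0,0])),"F",s["contact_force"],"M",s["wrist_torque"],"op",s["opening"],"q6",s["qpos"][5])
E
python3 - <<'E'
from h import *
cs=np.array([[95,128],[178,93],[350,435],[262,475]])/10+[369.5,214.5]
c=np.array([ray("top",q,.046) for q in cs]);print(c,c.mean(0))
# scene check of bar top
im=cv2.imread("pics/scene0.png"); print(proj("scene",c),proj("scene",c.mean(0)))
cv2.imwrite("pics/z5.png",cv2.convertScaleAbs(cv2.resize(im[140:200,215:300],None,fx=9,fy=9,interpolation=0),alpha=1.6))
m=c.mean(0); go(m[0],m[1],.10,-63.7)
# tray corners
for uv in [(362,214),(438,201),(451,263),(376,278)]: print("tray",ray("top",uv,.014))
E
```

```text
[[ 0.4664 -0.2016  0.046 ]
 [ 0.4754 -0.2235  0.046 ]
 [ 0.3859 -0.2666  0.046 ]
 [ 0.3756 -0.2436  0.046 ]] [ 0.4258 -0.2338  0.046 ]
[[272.5134 174.1814]
 [263.4385 174.0066]
 [264.9671 150.1973]
 [274.0973 150.2183]] [268.7783 161.7919]
xyz [-0.3013 -0.3113  0.1308] drz(tool) -0.0862394413923111 tilt [-0.0003  0.0022  0.    ] yaw now -68.64115601934525 rows rot 0.6899155311384888 rows lin 10.851416563539797
tray [ 0.5023 -0.1604  0.014 ]
tray [ 0.5361 -0.3665  0.014 ]
tray [ 0.3691 -0.3968  0.014 ]
tray [ 0.3296 -0.1956  0.014 ]
```

View pics/z5.png

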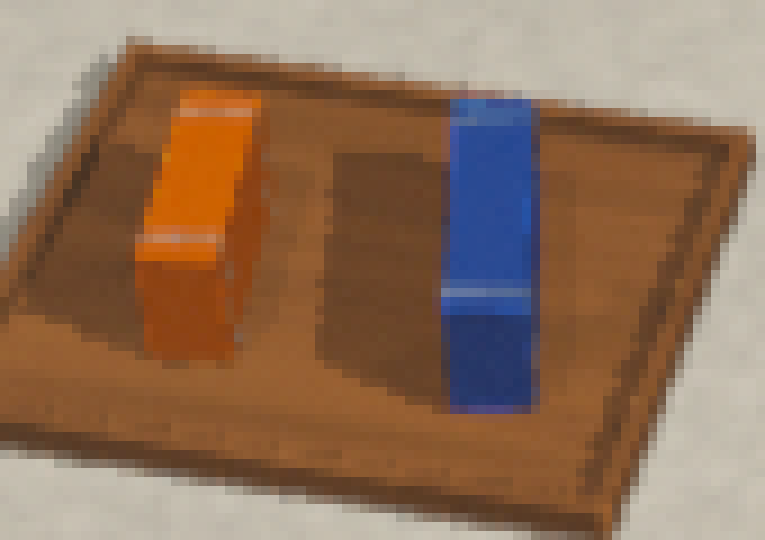

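Scene-view corners agree with the top-view estimate to within 0.5 px: bar centre (0.4258, −0.2338), long axis at 26.3°. Moving above the bar.

```bash
python3 -m jog '[{"grip":0.4,"xyz":[-0.025,-0.026,0.01],"dr":[0,0,-0.0072]},{"grip":0.4,"xyz":[-0.05,-0.052,0.02],"dr":[0,0,-0.014]},{"grip":0.4,"xyz":[-0.075,-0.078,0.03],"dr":[0,0,-0.0216]},{"grip":0.4,"xyz":[-0.1,-0.104,0.04],"dr":[0,0,-0.03]},{"grip":0.4,"xyz":[-0.126,-0.13,0.05],"dr":[0,0,-0.036]},{"grip":0.4,"xyz":[-0.151,-0.156,0.06],"dr":[0,0,-0.043]},{"grip":0.4,"xyz":[-0.176,-0.182,0.07],"dr":[0,0,-0.05]},{"grip":0.4,"xyz":[-0.2,-0.207,0.08],"dr":[0,0,-0.058]},{"grip":0.4,"xyz":[-0.226,-0.233,0.09],"dr":[0,0,-0.065]},{"grip":0.4,"xyz":[-0.251,-0.259,0.1],"dr":[0,0,-0.072]},{"grip":0.4,"xyz":[-0.276,-0.285,0.115],"dr":[0,0,-0.08]},{"grip":0.4,"xyz":[-0.3013,-0.3113,0.1308],"dr":[0,0,-0.0862]}]' 40
python3 -m jog '[{"grip":0.4,"xyz":[0,0,0],"dr":[0,0,0]},{"grip":0.4,"xyz":[0,0,0],"dr":[0,0,0]}]'
python3 - <<'E'
from h import *
st(); go(.4258,-.2338,.018,-63.7); print(ctrl.grasp_offset)
im=ctrl.read_camera("scene"); cv2.imwrite("pics/s1.png",im[:,:,::-1])
E
```

```text
time: 1.1
eef_pos: [0.4266, -0.2331, 0.1003]
tcp_rot: [0.849, -0.528, 0.001, 0.0]
contact_force: [-0.4, -0.6, -0.3]
opening: 0.6
time: 1.27
eef_pos: [0.4256, -0.2322, 0.099]
tcp_rot: [0.85, -0.526, -0.002, -0.0]
contact_force: [0.7, -0.8, 0.1]
opening: 0.6
t 1.2667 p [ 0.4256 -0.2322  0.099 ] yaw -63.47995811656089 F [ 0.6518 -0.8136  0.0963] M [ 0.0102 -0.0225  0.0002] op 0.5997480348778123 q6 0.3991203394465149
xyz [0.0018 0.0004 0.081 ] drz(tool) 0.0038404553583024637 tilt [ 0.0015  0.003  -0.    ] yaw now -63.47995811656089 rows rot 0.03072364286641971 rows lin 1.9419788836631522
-0.0187
```

View pics/s1.png

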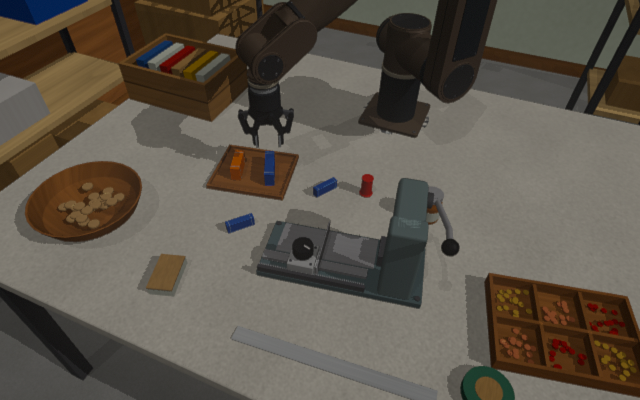

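Gripper is open above the bar, with fingertips near (265,140). Descending and gripping.

```bash
python3 -m jog '[{"grip":0.4,"xyz":[0.001,0,0.02],"dr":[0,0,0.003]},{"grip":0.4,"xyz":[0.0015,0,0.045],"dr":[0,0,0.003]},{"grip":0.4,"xyz":[0.0015,0,0.065],"dr":[0,0,0.003]},{"grip":0.4,"xyz":[0.0015,0,0.08],"dr":[0,0,0.003]},{"grip":0.4,"xyz":[0.0015,0,0.08],"dr":[0,0,0.003]},{"grip":0.8,"xyz":[0.0015,0,0.08],"dr":[0,0,0.003]},{"grip":1,"xyz":[0.0015,0,0.08],"dr":[0,0,0.003]},{"grip":1,"xyz":[0.0015,0,0.08],"dr":[0,0,0.003]},{"grip":1,"xyz":[0.0015,0,0.08],"dr":[0,0,0.003]},{"grip":1,"xyz":[0.0015,0,0.08],"dr":[0,0,0.003]},{"grip":1,"xyz":[0.0015,0,0.08],"dr":[0,0,0.003]},{"grip":1,"xyz":[0.0015,0,0.08],"dr":[0,0,0.003]}]' 50
python3 - <<'E'
from h import *
st(); print(ctrl.grasp_offset)
E
python3 -m jog '[{"grip":1,"xyz":[0,0,-0.02],"dr":[0,0,0]},{"grip":1,"xyz":[0,0,-0.05],"dr":[0,0,0]},{"grip":1,"xyz":[0,0,-0.09],"dr":[0,0,0]},{"grip":1,"xyz":[0,0,-0.12],"dr":[0,0,0]},{"grip":1,"xyz":[0,0,-0.14],"dr":[0,0,0]},{"grip":1,"xyz":[0,0,-0.14],"dr":[0,0,0]},{"grip":1,"xyz":[0,0,-0.14],"dr":[0,0,0]}]'
python3 - <<'E'
from h import *
st(); go(.599,.066,.15,10.06)
im=ctrl.read_camera("scene"); cv2.imwrite("pics/s2.png",im[:,:,::-1])
E
```

```text
time: 2.32
eef_pos: [0.4276, -0.2373, 0.0221]
tcp_rot: [0.849, -0.529, 0.002, 0.001]
contact_force: [-1.7, -2.6, 5.9]
opening: 0.281
t 2.3167 p [ 0.4276 -0.2373  0.0221] yaw -63.85678770559254 F [-1.7084 -2.5944  5.9151] M [-0.236   0.3989 -0.1068] op 0.2812054842572688 q6 0.40136699592685426
-0.0187
time: 2.9
eef_pos: [0.4268, -0.2358, 0.1606]
tcp_rot: [0.849, -0.529, 0.001, -0.0]
contact_force: [-1.1, -0.7, -3.9]
opening: 0.284
t 2.9 p [ 0.4268 -0.2358  0.1606] yaw -63.86054492955172 F [-1.1245 -0.6588 -3.9217] M [0.0527 0.0841 0.029 ] op 0.28373746783133486 q6 0.4011219104250147
xyz [-0.1951 -0.2875  0.0106] drz(tool) -1.290156893889077 tilt [-0.0008 -0.0011  0.    ] yaw now -63.86054492955172 rows rot 10.321255151112616 rows lin 8.335984742169304
```

View pics/s2.png

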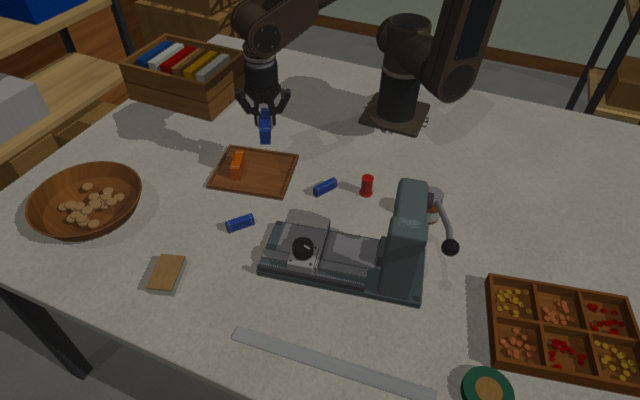

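The bar is held cleanly, at (265,125). Traversing to above the lane while turning.

```bash
python3 -m jog '[{"grip":1,"xyz":[-0.016,-0.024,0.0],"dr":[0,0,-0.108]},{"grip":1,"xyz":[-0.032,-0.048,0.0],"dr":[0,0,-0.215]},{"grip":1,"xyz":[-0.049,-0.072,0.0],"dr":[0,0,-0.323]},{"grip":1,"xyz":[-0.065,-0.096,0.0],"dr":[0,0,-0.43]},{"grip":1,"xyz":[-0.081,-0.12,0.0],"dr":[0,0,-0.538]},{"grip":1,"xyz":[-0.098,-0.144,0.0],"dr":[0,0,-0.645]},{"grip":1,"xyz":[-0.114,-0.168,0.0],"dr":[0,0,-0.753]},{"grip":1,"xyz":[-0.13,-0.192,0.0],"dr":[0,0,-0.86]},{"grip":1,"xyz":[-0.146,-0.216,0.0],"dr":[0,0,-0.968]},{"grip":1,"xyz":[-0.163,-0.24,0],"dr":[0,0,-1.075]},{"grip":1,"xyz":[-0.179,-0.264,0.0],"dr":[0,0,-1.183]},{"grip":1,"xyz":[-0.195,-0.2875,0.0],"dr":[0,0,-1.29]}]'
python3 -m jog '[{"grip":1,"xyz":[0,0,0.01],"dr":[0,0,0]},{"grip":1,"xyz":[0,0,0.03],"dr":[0,0,0]},{"grip":1,"xyz":[0,0,0.03],"dr":[0,0,0]},{"grip":1,"xyz":[0,0,0.03],"dr":[0,0,0]}]'
python3 - <<'E'
from h import *
st(); go(.599,.066,.1,10.06)
im=ctrl.read_camera("scene"); cv2.imwrite("pics/s3.png",cv2.resize(im[120:320,230:480,::-1],None,fx=3,fy=3,interpolation=2))
im=ctrl.read_camera("top"); cv2.imwrite("pics/t3.png",cv2.resize(im[100:230,190:370,::-1],None,fx=4,fy=4,interpolation=2))
E
```

```text
time: 3.95
eef_pos: [0.5973, 0.0673, 0.1561]
tcp_rot: [0.996, 0.09, -0.003, -0.001]
contact_force: [1.1, -1.1, -3.8]
opening: 0.283
time: 4.28
eef_pos: [0.5958, 0.0657, 0.1259]
tcp_rot: [0.996, 0.087, -0.005, -0.001]
contact_force: [0.5, -0.2, -2.4]
opening: 0.284
t 4.2833 p [0.5958 0.0657 0.1259] yaw 10.00535162616055 F [ 0.4835 -0.1813 -2.3545] M [ 0.0459 -0.0279  0.0026] op 0.2838584287972088 q6 -0.2339152950061467
xyz [0.0034 0.0003 0.0259] drz(tool) -0.0009537940543591361 tilt [-0.0021  0.009   0.    ] yaw now 10.00535162616055 rows rot 0.007630352434873089 rows lin 0.6262382262985146
```

View pics/s3.png

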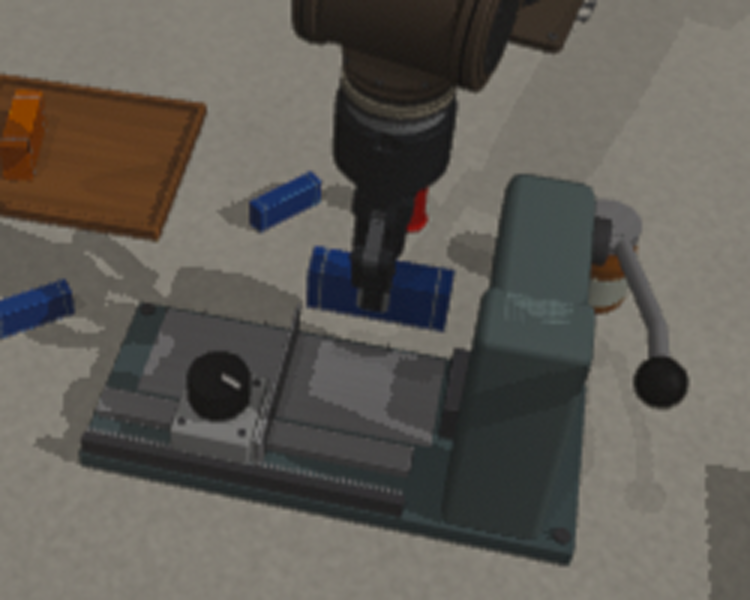

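View pics/t3.png

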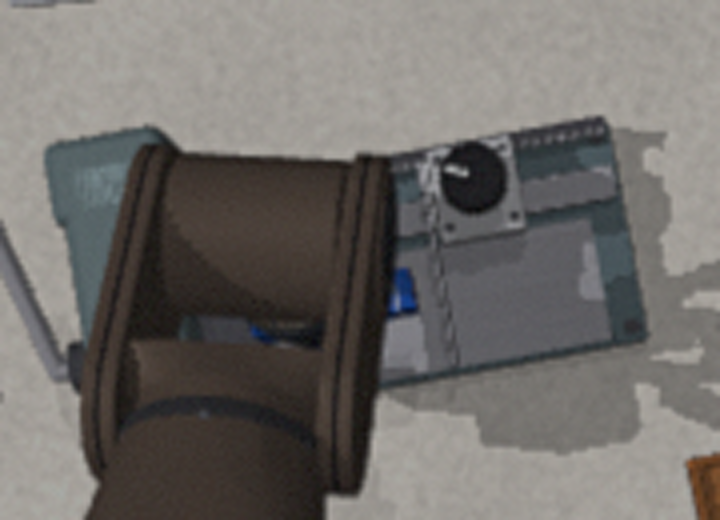

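```bash
python3 - <<'E'
from h import *
im=cv2.imread("pics/s3.png"); cv2.imwrite("pics/s3z.png",cv2.convertScaleAbs(cv2.resize(im[230:350,290:470],None,fx=4.4,fy=4.4,interpolation=2),alpha=1.8))
# predict bar corners for assumed centre at TCP, bottom .110
x,y,a=.5958,.0657,np.radians(10.)
for z in(.11,.15):
  for bx in(-12.5,12.5):
    for by in(-50,50):
      X=[x+(np.cos(a)*bx-np.sin(a)*by)/1e3,y+(np.sin(a)*bx+np.cos(a)*by)/1e3,z]
      p=(proj("scene",X)-[230,120])*3; print(z,bx,by,"in z",(p-[290,230])*4.4)
E
```

```text
0.11 -12.5 -50 in z [ 74.5949 228.7588]
0.11 -12.5 50 in z [674.1987 336.3963]
0.11 12.5 -50 in z [ 43.3046 337.605 ]
0.11 12.5 50 in z [653.7004 448.9961]
0.15 -12.5 -50 in z [84.3215 58.6081]
0.15 -12.5 50 in z [702.8794 166.8869]
0.15 12.5 -50 in z [ 52.2332 167.6243]
0.15 12.5 50 in z [682.2832 279.792 ]
```

View pics/s3z.png

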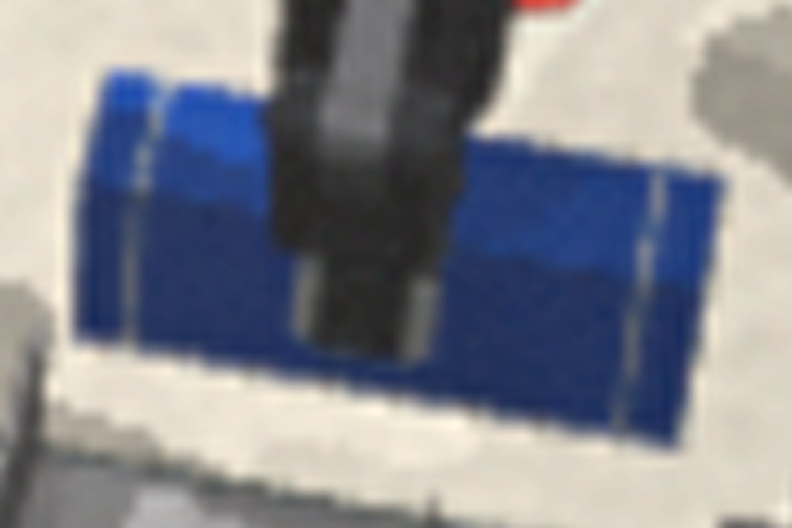

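Bar is level, sitting about 4.5 mm toward the die in the grip: front bottom corners are at (75,340) and (678,445), against predicted (43,337) and (654,449). Compensating and lowering.

```bash
python3 - <<'E'
from h import *
go(.5999,.0615,.050,10.06)
E
```

```text
xyz [0.0012 0.004  0.0794] drz(tool) -0.0013826474365878916 tilt [-0.0005  0.0021  0.    ] yaw now 9.980780137328924 rows rot 0.011061179492703133 rows lin 1.9077824317234946
```

```bash
for i in 1 2 3; do python3 -m jog '[{"grip":1,"xyz":[0,0,0],"dr":[0,0,0]}]'|grep -E "eef|force"; done; python3 - <<'E'
from h import *
go(.5999,.0615,.050,10.06)
im=ctrl.read_camera("scene"); cv2.imwrite("pics/s4z.png",cv2.convertScaleAbs(cv2.resize(im[190:245,320:390,::-1],None,fx=10,fy=10,interpolation=2),alpha=1.8))
st()
x,y=ctrl.get_state()["eef_pos"][:2]; zt=ctrl.get_state()["eef_pos"][2]; a=np.radians(10.)
for z in(zt-.016,zt+.024):
  for bx,by in((12.5,-50),(12.5,50),(-12.5,50)):
      X=[x+(np.cos(a)*bx-np.sin(a)*by)/1e3,y+(np.sin(a)*bx+np.cos(a)*by)/1e3,z]
      print(z,bx,by,(proj("scene",X)-[320,190])*10)
E
```

```text
eef_pos: [0.5992, 0.0652, 0.131]
contact_force: [0.4, 0.5, -3.0]
eef_pos: [0.5995, 0.0653, 0.1315]
contact_force: [-0.7, 0.6, -2.5]
eef_pos: [0.5995, 0.0653, 0.1316]
contact_force: [-0.3, 0.4, -3.3]
xyz [-0.0004  0.0038  0.0816] drz(tool) -0.0010463550211921024 tilt [ 0.0004 -0.0017  0.    ] yaw now 10.00004827341338 rows rot 0.00837084016953682 rows lin 1.9579008392131174
t 4.6833 p [0.5994 0.0654 0.1314] yaw 10.008507575260134 F [ 0.9397  0.7143 -2.9699] M [0.0295 0.0319 0.0487] op 0.28225128021520884 q6 -0.23412660214426742
0.11542549533364681 12.5 -50 [ 92.8934 316.326 ]
0.11542549533364681 12.5 50 [558.3109 401.1818]
0.11542549533364681 -12.5 50 [574.0088 315.4222]
0.1554254953336468 12.5 -50 [ 99.4953 186.4826]
0.1554254953336468 12.5 50 [579.9992 271.9281]
0.1554254953336468 -12.5 50 [595.7764 185.9417]
```

View pics/s4z.png

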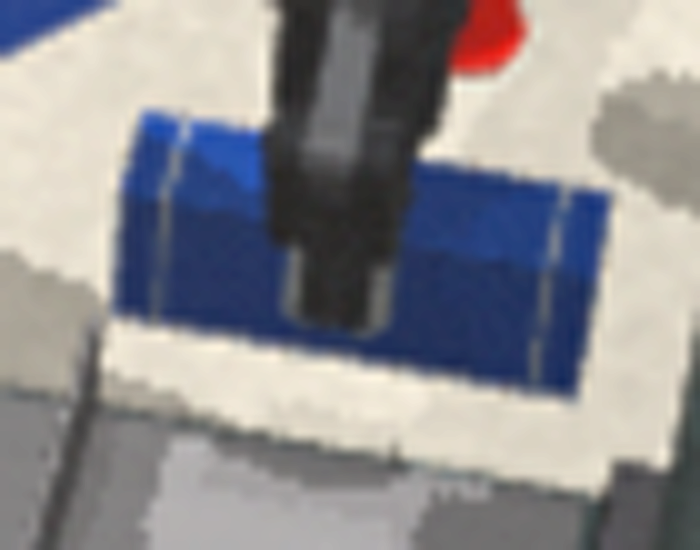

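```bash
python3 -m jog '[{"grip":1,"xyz":[0,0.002,0.012],"dr":[0,0,0]},{"grip":1,"xyz":[0,0.0038,0.026],"dr":[0,0,0]},{"grip":1,"xyz":[0,0.0038,0.04],"dr":[0,0,0]},{"grip":1,"xyz":[0,0.0038,0.054],"dr":[0,0,0]},{"grip":1,"xyz":[0,0.0038,0.068],"dr":[0,0,0]},{"grip":1,"xyz":[0,0.0038,0.076],"dr":[0,0,0]},{"grip":1,"xyz":[0,0.0038,0.081],"dr":[0,0,0]},{"grip":1,"xyz":[0,0.0038,0.081],"dr":[0,0,0]},{"grip":1,"xyz":[0,0.0038,0.081],"dr":[0,0,0]},{"grip":1,"xyz":[0,0.0038,0.081],"dr":[0,0,0]}]'
python3 - <<'E'
from h import *
im=ctrl.read_camera("scene"); cv2.imwrite("pics/s5.png",cv2.convertScaleAbs(cv2.resize(im[190:290,300:420,::-1],None,fx=6.5,fy=6.5,interpolation=2),alpha=1.8))
st()
E
```

```text
time: 5.52
eef_pos: [0.6005, 0.062, 0.0504]
tcp_rot: [0.996, 0.088, 0.001, 0.0]
contact_force: [-0.5, -0.1, -2.9]
opening: 0.275
t 5.5667 p [0.6006 0.0619 0.0506] yaw 10.042355792518958 F [ 0.3702 -0.8842 -2.751 ] M [-0.0025 -0.0047 -0.0213] op 0.2821564903041355 q6 -0.24040665903895764
```

View pics/s5.png

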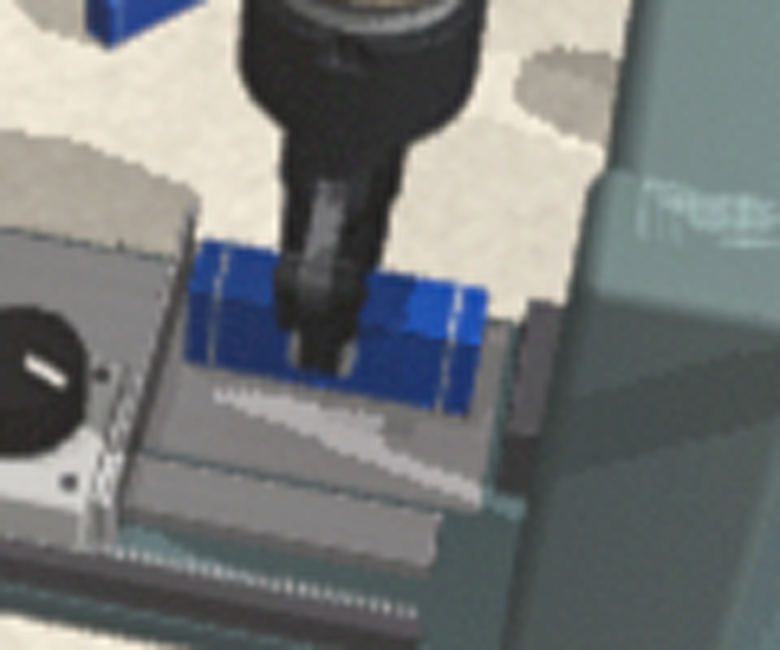

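```bash
python3 - <<'E'
from h import *
x0,y0,a=.5886,.1250,.1756
def inv(X): d=np.array(X[:2])-[x0,y0]; return np.array([np.cos(a)*d[0]+np.sin(a)*d[1],-np.sin(a)*d[0]+np.cos(a)*d[1]])*1e3
q=lambda u,v:(300+u/6.5-.42,190+v/6.5-.42)
for u,v,z in((185,360,.0346),(470,412,.0346),(203,240,.0746),(488,290,.0746),(190,290,.0746),(475,345,.0746)): print(inv(ray("scene",q(u,v),z)))
print("tcp",inv(ctrl.get_state()["eef_pos"]))
print("fence front top z56 edge", [inv(ray("scene",q(u,v),.056)) for u,v in((199,192),(160,335))])
print("die edge", inv(ray("scene",q(530,300),.056)))
E
```

```text
[  10.9036 -111.0014]
[ 10.0325 -10.8275]
[ -10.2881 -110.5172]
[-11.2504 -11.8535]
[  12.8552 -110.1651]
[ 13.7287 -12.816 ]
tcp [  0.7692 -64.1746]
fence front top z56 edge [array([ -48.6913, -119.3362]), array([  19.3673, -118.6393])]
die edge [-26.4953   2.7808]
```

Bar spans y −111…−11 against the fence at −119 and the die at 0, so it's clear on both sides. Lowering to contact.

```bash
python3 -m jog '[{"grip":1,"xyz":[0,0,0.004],"dr":[0,0,0]},{"grip":1,"xyz":[0,0,0.008],"dr":[0,0,0]},{"grip":1,"xyz":[0,0,0.011],"dr":[0,0,0]},{"grip":1,"xyz":[0,0,0.012],"dr":[0,0,0]},{"grip":1,"xyz":[0,0,0.012],"dr":[0,0,0]},{"grip":1,"xyz":[0,0,0.012],"dr":[0,0,0]}]'
python3 -m jog '[{"grip":1,"xyz":[0,0,0.001],"dr":[0,0,0]},{"grip":1,"xyz":[0,0,0.001],"dr":[0,0,0]}]'
python3 -m jog '[{"grip":1,"xyz":[0,0,0.001],"dr":[0,0,0]},{"grip":1,"xyz":[0,0,0.001],"dr":[0,0,0]}]'
python3 -m jog '[{"grip":1,"xyz":[0,0,0.001],"dr":[0,0,0]},{"grip":1,"xyz":[0,0,0.001],"dr":[0,0,0]}]'
```

```text
time: 6.07
eef_pos: [0.5995, 0.062, 0.0373]
tcp_rot: [0.996, 0.087, -0.0, -0.0]
contact_force: [0.6, -0.0, -2.8]
opening: 0.28
time: 6.23
eef_pos: [0.5997, 0.062, 0.0365]
tcp_rot: [0.996, 0.087, 0.0, 0.0]
contact_force: [-0.6, -0.1, -3.1]
opening: 0.279
time: 6.4
eef_pos: [0.5999, 0.062, 0.0362]
tcp_rot: [0.996, 0.088, 0.0, 0.0]
contact_force: [-1.6, 0.0, 0.7]
opening: 0.282
time: 6.57
eef_pos: [0.5999, 0.0619, 0.0362]
tcp_rot: [0.996, 0.088, -0.0, 0.0]
contact_force: [-4.4, -1.1, 5.7]
opening: 0.284
```

Touched down (Fz went from −3 to +5.7). Releasing and lifting off.

```bash
python3 -m jog '[{"grip":0.62,"xyz":[0,0,0],"dr":[0,0,0]},{"grip":0.5,"xyz":[0,0,0],"dr":[0,0,0]},{"grip":0.4,"xyz":[0,0,0],"dr":[0,0,0]},{"grip":0.4,"xyz":[0,0,0],"dr":[0,0,0]},{"grip":0.4,"xyz":[0,0,0],"dr":[0,0,0]},{"grip":0.4,"xyz":[0,0,-0.005],"dr":[0,0,0]},{"grip":0.4,"xyz":[0,0,-0.02],"dr":[0,0,0]},{"grip":0.4,"xyz":[0,0,-0.05],"dr":[0,0,0]},{"grip":0.4,"xyz":[0,0,-0.09],"dr":[0,0,0]},{"grip":0.2,"xyz":[0,0,-0.12],"dr":[0,0,0]},{"grip":0.2,"xyz":[0,0,-0.12],"dr":[0,0,0]},{"grip":0.2,"xyz":[0,0,-0.12],"dr":[0,0,0]}]'
python3 - <<'E'
from h import *
im=ctrl.read_camera("scene"); cv2.imwrite("pics/s6.png",cv2.convertScaleAbs(cv2.resize(im[190:290,300:420,::-1],None,fx=6.5,fy=6.5,interpolation=2),alpha=1.8))
st()
go(.6835,-.0165,.125,55)
E
```

```text
time: 7.57
eef_pos: [0.6015, 0.0619, 0.158]
tcp_rot: [0.996, 0.087, 0.003, 0.0]
contact_force: [-0.1, 0.5, 0.1]
opening: 0.796
t 7.6167 p [0.5999 0.062  0.1554] yaw 10.03751392475556 F [-1.0463 -0.2926 -0.8738] M [-0.0025  0.0415 -0.0317] op 0.8045266228188489 q6 -0.240399441534509
xyz [0.0686 0.0918 0.0305] drz(tool) -0.7847434218951186 tilt [ 0.0003 -0.0016  0.    ] yaw now 10.03751392475556 rows rot 6.277947375160949 rows lin 2.844309449156378
```

View pics/s6.png

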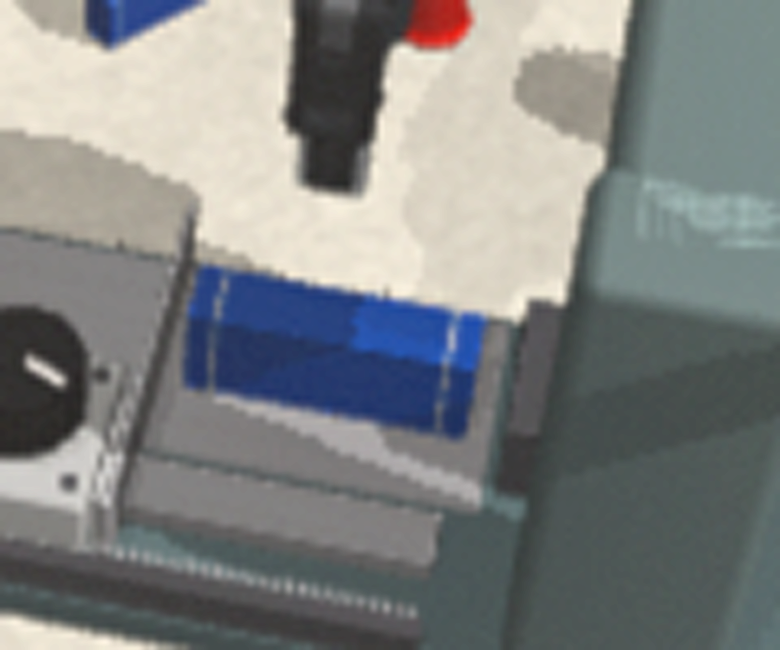

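The bar lies straight on the bed and is released: front bottom edge (185,388)–(465,438), clear of fence and die. Now to the knob.

```bash
python3 -m jog '[{"grip":0.1,"xyz":[0.008,0.011,0],"dr":[0,0,-0.1]},{"grip":0.1,"xyz":[0.017,0.023,0],"dr":[0,0,-0.2]},{"grip":0.1,"xyz":[0.026,0.034,0],"dr":[0,0,-0.3]},{"grip":0.1,"xyz":[0.034,0.046,0.005],"dr":[0,0,-0.4]},{"grip":0.1,"xyz":[0.043,0.057,0.01],"dr":[0,0,-0.5]},{"grip":0.1,"xyz":[0.051,0.069,0.015],"dr":[0,0,-0.6]},{"grip":0.1,"xyz":[0.06,0.08,0.022],"dr":[0,0,-0.7]},{"grip":0.1,"xyz":[0.0686,0.0918,0.03],"dr":[0,0,-0.785]},{"grip":0.1,"xyz":[0.0686,0.0918,0.03],"dr":[0,0,-0.785]},{"grip":0.1,"xyz":[0.0686,0.0918,0.03],"dr":[0,0,-0.785]},{"grip":0.1,"xyz":[0.0686,0.0918,0.03],"dr":[0,0,-0.785]}]' 60
python3 - <<'E'
from h import *
im=ctrl.read_camera("scene"); cv2.imwrite("pics/s7.png",cv2.convertScaleAbs(cv2.resize(im[170:290,250:400,::-1],None,fx=5,fy=5,interpolation=2),alpha=1.8))
st()
go(.6835,-.0168,.069,55)
E
```

```text
time: 8.53
eef_pos: [0.682, -0.0159, 0.123]
tcp_rot: [0.887, 0.461, -0.001, -0.001]
contact_force: [-0.2, 0.4, 0.1]
opening: 0.9
t 8.5833 p [ 0.6823 -0.0158  0.1238] yaw 54.966127574082385 F [-0.905   0.2427  0.5827] M [ 0.0011 -0.001  -0.035 ] op 0.9013120014414128 q6 -1.131032127935369
xyz [-0.0001  0.0017  0.0548] drz(tool) -0.000591185357900148 tilt [-0.0017  0.0005  0.    ] yaw now 54.966127574082385 rows rot 0.004729482863201184 rows lin 1.3149346589766056
```

View pics/s7.png

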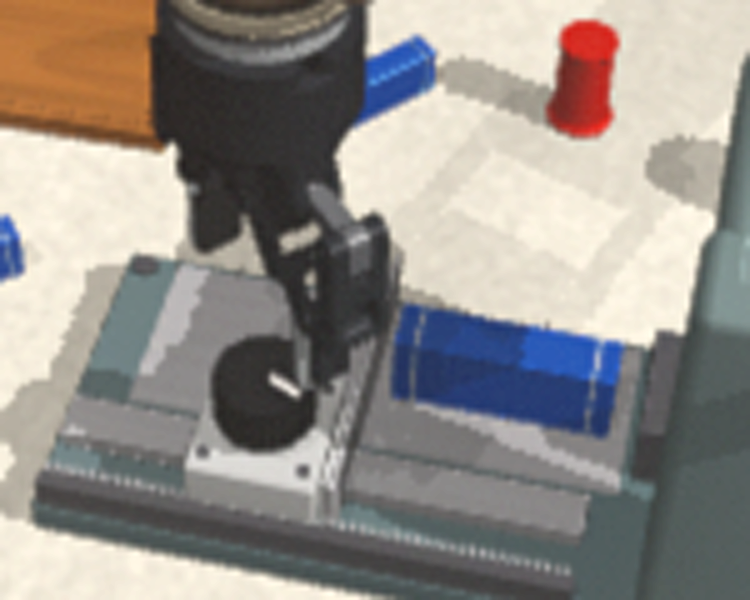

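Open fingers straddle the knob, with the near fingertip at about (325,385). Descending and taking hold.

```bash
python3 -m jog '[{"grip":0.1,"xyz":[0,0.0015,0.012],"dr":[0,0,0]},{"grip":0.1,"xyz":[0,0.0015,0.028],"dr":[0,0,0]},{"grip":0.1,"xyz":[0,0.0015,0.042],"dr":[0,0,0]},{"grip":0.1,"xyz":[0,0.0015,0.05],"dr":[0,0,0]},{"grip":0.1,"xyz":[0,0.0015,0.0545],"dr":[0,0,0]},{"grip":0.1,"xyz":[0,0.0015,0.0545],"dr":[0,0,0]},{"grip":0.1,"xyz":[0,0.0015,0.0545],"dr":[0,0,0]}]' 60
python3 - <<'E'
from h import *
st()
E
python3 -m jog '[{"grip":0.4,"xyz":[0,0,0],"dr":[0,0,0]},{"grip":0.6,"xyz":[0,0,0],"dr":[0,0,0]},{"grip":0.8,"xyz":[0,0,0],"dr":[0,0,0]},{"grip":0.8,"xyz":[0,0,0],"dr":[0,0,0]},{"grip":0.8,"xyz":[0,0,0],"dr":[0,0,0]}]' 60
python3 - <<'E'
from h import *
st()
im=ctrl.read_camera("scene"); cv2.imwrite("pics/s8.png",cv2.convertScaleAbs(cv2.resize(im[170:290,250:400,::-1],None,fx=5,fy=5,interpolation=2),alpha=1.8))
E
```

```text
time: 9.17
eef_pos: [0.6845, -0.0172, 0.07]
tcp_rot: [0.887, 0.462, -0.0, -0.0]
contact_force: [-0.1, -0.3, 0.7]
opening: 0.897
t 9.1667 p [ 0.6845 -0.0172  0.07  ] yaw 55.017636399689174 F [-0.1103 -0.3268  0.7038] M [ 0.0244 -0.0018  0.009 ] op 0.8968757751966023 q6 -1.1333042002911877
time: 9.58
eef_pos: [0.6856, -0.0167, 0.0717]
tcp_rot: [0.887, 0.462, 0.002, 0.0]
contact_force: [1.0, 3.1, 4.8]
opening: 0.489
t 9.5833 p [ 0.6856 -0.0167  0.0717] yaw 55.007329810111 F [0.9695 3.0865 4.7997] M [ 0.5704 -0.0812  0.0077] op 0.48922092289584185 q6 -1.1333964482900318
```

View pics/s8.png

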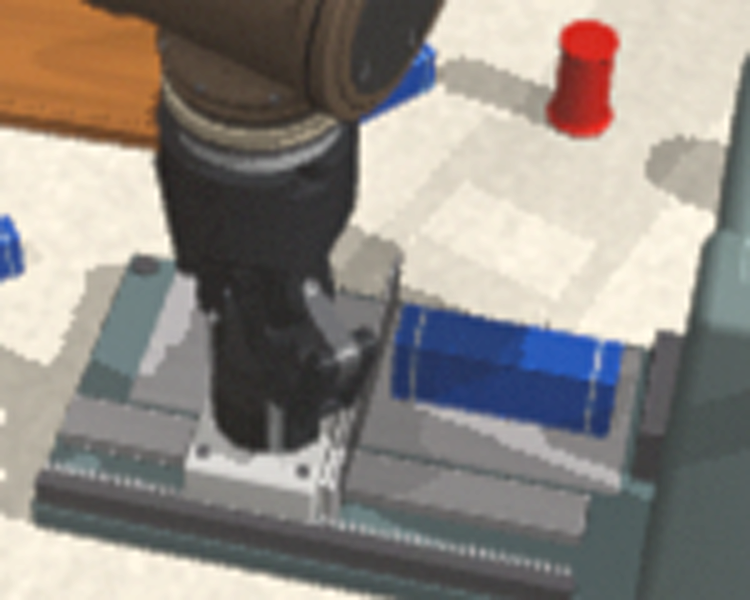

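Knob held (opening 0.489, about 42 mm). Turning clockwise in steps, travelling 12 mm/rad along press +y.

```bash
python3 -m jog '[{"grip":1,"xyz":[0,0,0],"dr":[0,0,0]},{"grip":1,"xyz":[0.0004,-0.0004,0],"dr":[0,0,0.05]},{"grip":1,"xyz":[0.0013,-0.0013,0],"dr":[0,0,0.15]},{"grip":1,"xyz":[0.0021,-0.0021,0],"dr":[0,0,0.25]},{"grip":1,"xyz":[0.0025,-0.0025,0],"dr":[0,0,0.3]},{"grip":1,"xyz":[0.0025,-0.0025,0],"dr":[0,0,0.3]},{"grip":1,"xyz":[0.0025,-0.0025,0],"dr":[0,0,0.3]}]' 60
python3 - <<'E'
from h import *
st()
im=ctrl.read_camera("scene"); cv2.imwrite("pics/s9.png",cv2.convertScaleAbs(cv2.resize(im[170:290,250:400,::-1],None,fx=5,fy=5,interpolation=2),alpha=1.8))
E
```

```text
time: 10.22
eef_pos: [0.6848, -0.0133, 0.0717]
tcp_rot: [0.946, 0.324, 0.001, 0.0]
contact_force: [-0.2, 3.7, 6.7]
opening: 0.495
t 10.2167 p [ 0.6848 -0.0133  0.0717] yaw 37.80279826319399 F [-0.1762  3.6922  6.6867] M [ 0.6348  0.0024 -0.0551] op 0.4946895224148325 q6 -0.8281443064097078
```

View pics/s9.png

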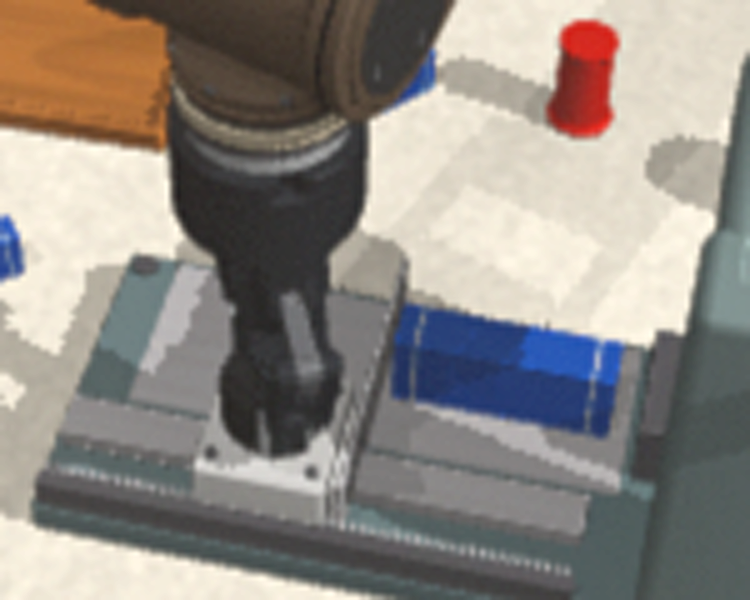

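```bash
python3 -m jog '[{"grip":1,"xyz":[0.0003,-0.0005,0],"dr":[0,0,0.05]},{"grip":1,"xyz":[0.0008,-0.0016,0],"dr":[0,0,0.15]},{"grip":1,"xyz":[0.0014,-0.0027,0],"dr":[0,0,0.25]},{"grip":1,"xyz":[0.002,-0.0037,0],"dr":[0,0,0.35]},{"grip":1,"xyz":[0.0025,-0.0048,0],"dr":[0,0,0.45]},{"grip":1,"xyz":[0.0028,-0.0053,0],"dr":[0,0,0.5]},{"grip":1,"xyz":[0.0031,-0.0058,0],"dr":[0,0,0.55]},{"grip":1,"xyz":[0.0034,-0.0064,0],"dr":[0,0,0.6]}]' 60
python3 - <<'E'
from h import *
st()
E
python3 -m jog '[{"grip":1,"xyz":[0,0,0],"dr":[0,0,0]},{"grip":1,"xyz":[0,0,0],"dr":[0,0,0]}]'
python3 - <<'E'
from h import *
st()
im=ctrl.read_camera("scene"); cv2.imwrite("pics/s10.png",cv2.convertScaleAbs(cv2.resize(im[190:290,300:420,::-1],None,fx=6.5,fy=6.5,interpolation=2),alpha=1.8))
E
```

```text
time: 10.93
eef_pos: [0.6833, -0.0063, 0.0717]
tcp_rot: [1.0, 0.029, 0.001, 0.0]
contact_force: [-0.5, 2.2, 6.2]
opening: 0.49
t 10.9333 p [ 0.6833 -0.0063  0.0717] yaw 3.366184133554828 F [-0.4781  2.2232  6.1832] M [0.4432 0.1062 0.1852] op 0.4904712110982913 q6 -0.21649424140475965
time: 11.1
eef_pos: [0.6833, -0.0063, 0.0717]
tcp_rot: [1.0, 0.03, 0.001, -0.0]
contact_force: [-0.3, 2.2, 6.7]
opening: 0.494
t 11.1 p [ 0.6833 -0.0063  0.0717] yaw 3.438693301851545 F [-0.2747  2.2283  6.6538] M [ 0.4305  0.0719 -0.0034] op 0.4938661671848325 q6 -0.2180629826829039
```

View pics/s10.png

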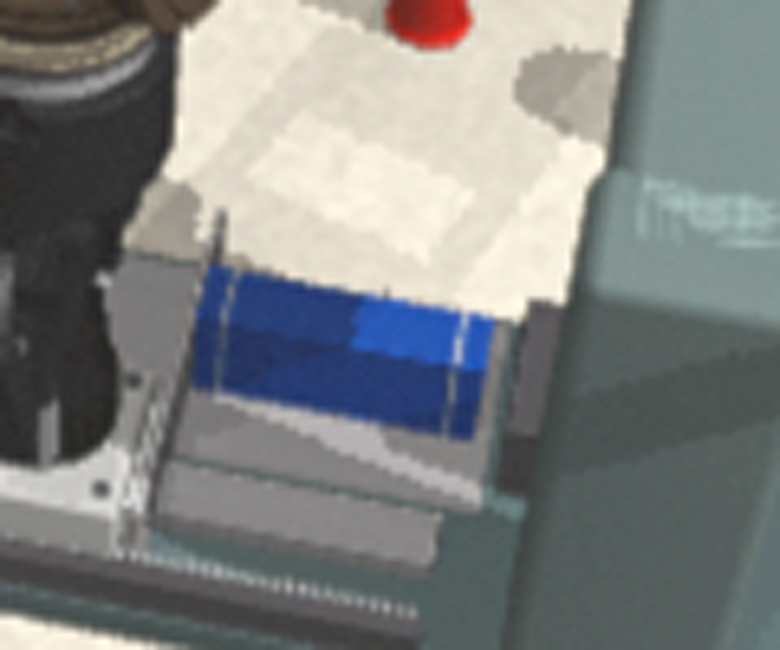

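Fence has met the bar and is pushing it along: bar end now (495,315), fence edge (215,230). About 9 mm to go.

```bash
python3 -m jog '[{"grip":1,"xyz":[0,-0.0006,0],"dr":[0,0,0.05]},{"grip":1,"xyz":[-0.0001,-0.0012,0],"dr":[0,0,0.1]},{"grip":1,"xyz":[-0.0002,-0.0018,0],"dr":[0,0,0.15]},{"grip":1,"xyz":[-0.0003,-0.0024,0],"dr":[0,0,0.2]},{"grip":1,"xyz":[-0.0003,-0.003,0],"dr":[0,0,0.25]},{"grip":1,"xyz":[-0.0004,-0.0036,0],"dr":[0,0,0.3]},{"grip":1,"xyz":[-0.0005,-0.0042,0],"dr":[0,0,0.35]},{"grip":1,"xyz":[-0.0006,-0.0048,0],"dr":[0,0,0.4]},{"grip":1,"xyz":[-0.0006,-0.0051,0],"dr":[0,0,0.43]},{"grip":1,"xyz":[-0.0006,-0.0054,0],"dr":[0,0,0.45]}]' 60
python3 - <<'E'
from h import *
st()
im=ctrl.read_camera("scene"); cv2.imwrite("pics/s11.png",cv2.convertScaleAbs(cv2.resize(im[190:290,300:420,::-1],None,fx=6.5,fy=6.5,interpolation=2),alpha=1.8))
st()
E
```

```text
time: 11.98
eef_pos: [0.6821, -0.001, 0.0717]
tcp_rot: [0.981, -0.194, 0.0, -0.0]
contact_force: [-1.4, 2.9, 7.2]
opening: 0.493
t 11.9833 p [ 0.6821 -0.001   0.0717] yaw -22.351521209504458 F [-1.4413  2.8725  7.2193] M [0.5251 0.2591 0.1542] op 0.4932466196119867 q6 0.2400313123786133
t 12.0333 p [ 0.6821 -0.0009  0.0717] yaw -22.389028927906384 F [-2.0389  3.4081  6.6989] M [0.482  0.2368 0.0014] op 0.49391821008638087 q6 0.24069961903428627
```

View pics/s11.png

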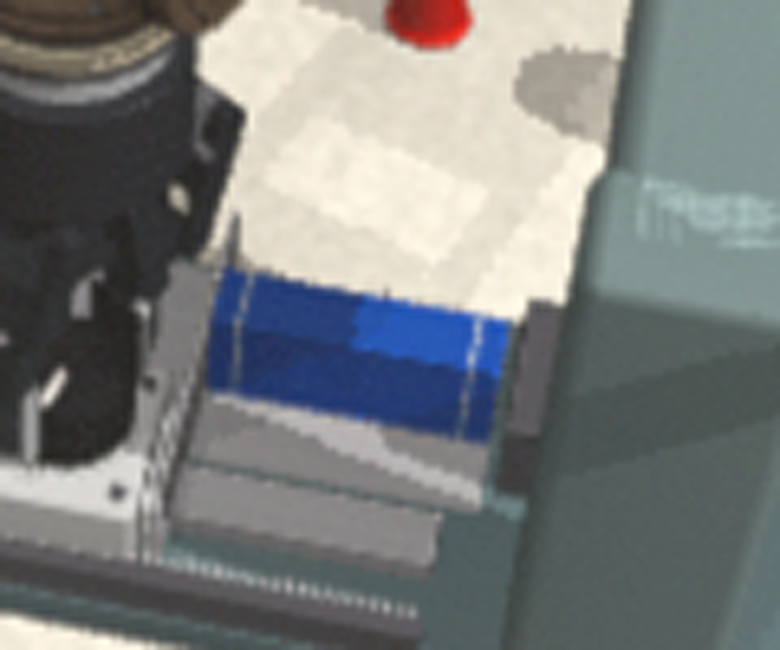

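```bash
python3 - <<'E'
from h import *
x0,y0,a=.5886,.1250,.1756
def inv(X): d=np.array(X[:2])-[x0,y0]; return np.array([np.cos(a)*d[0]+np.sin(a)*d[1],-np.sin(a)*d[0]+np.cos(a)*d[1]])*1e3
q=lambda u,v:(300+u/6.5-.42,190+v/6.5-.42)
for n,u,v,z in(("before",485,313,.06),("before",465,438,.02),("before",185,388,.02),("now",515,322,.06),("now",488,442,.02),("now",208,388,.02)): print(n,inv(ray("scene",q(u,v),z)))
print(inv(ctrl.get_state()["eef_pos"]))
E
python3 -m jog '[{"grip":1,"xyz":[0,0,0],"dr":[0,0,0.01]},{"grip":1,"xyz":[-0.0001,-0.0002,0],"dr":[0,0,0.02]},{"grip":1,"xyz":[-0.0002,-0.0003,0],"dr":[0,0,0.03]},{"grip":1,"xyz":[-0.0003,-0.0004,0],"dr":[0,0,0.04]},{"grip":1,"xyz":[-0.0003,-0.0005,0],"dr":[0,0,0.05]}]' 60
python3 - <<'E'
from h import *
st()
E
```

```text
before [-13.473  -11.6001]
before [ 10.0728 -11.0463]
before [  11.5783 -110.3774]
now [-11.9297  -1.0344]
now [ 9.9047 -3.0116]
now [   9.6534 -102.4911]
[  70.0653 -140.3465]
time: 12.45
eef_pos: [0.682, -0.0004, 0.0717]
tcp_rot: [0.976, -0.218, 0.0, -0.0]
contact_force: [-1.5, 3.2, 6.7]
opening: 0.496
t 12.45 p [ 0.682  -0.0004  0.0717] yaw -25.16689459290924 F [-1.4691  3.2266  6.6585] M [0.5185 0.3515 0.1286] op 0.4963561003096131 q6 0.28992972022671365
```

Baseline torque in slow motion is about 0.13 N·m. An estimated 1–3 mm remains, so I'm going in small calls and watching Mz.

```bash
for i in 1 2; do python3 -m jog '[{"grip":1,"xyz":[-0.0001,-0.0001,0],"dr":[0,0,0.01]},{"grip":1,"xyz":[-0.0001,-0.0002,0],"dr":[0,0,0.02]},{"grip":1,"xyz":[-0.0002,-0.0003,0],"dr":[0,0,0.03]}]' 60 >/dev/null; python3 -c "from h import *; st()"; done
```

```text
t 12.7 p [ 0.6819 -0.      0.0717] yaw -26.885114796143597 F [-2.4171  3.3867  7.5965] M [0.4554 0.2594 0.1378] op 0.4918187954360046 q6 0.3204416177591894
t 12.95 p [0.6819 0.0003 0.0717] yaw -28.604597287659473 F [-2.2818  4.211   6.9348] M [0.4745 0.3378 0.1362] op 0.4930339897504093 q6 0.3509888363067214
```

```bash
python3 -m jog '[{"grip":1,"xyz":[-0.0001,-0.0001,0],"dr":[0,0,0.01]},{"grip":1,"xyz":[-0.0001,-0.0002,0],"dr":[0,0,0.02]},{"grip":1,"xyz":[-0.0002,-0.0003,0],"dr":[0,0,0.03]}]' 60 >/dev/null; python3 -c "from h import *; st()"
```

```text
t 13.2 p [0.6818 0.0007 0.0717] yaw -30.32371415632313 F [-1.6497  3.4345  8.1138] M [0.4786 0.2548 0.1518] op 0.4937532789809165 q6 0.3815207261950316
```

```bash
python3 -m jog '[{"grip":1,"xyz":[-0.0001,-0.0001,0],"dr":[0,0,0.01]},{"grip":1,"xyz":[-0.0001,-0.0002,0],"dr":[0,0,0.02]},{"grip":1,"xyz":[-0.0002,-0.0003,0],"dr":[0,0,0.03]}]' 60 >/dev/null; python3 -c "from h import *; st()"
```

```text
t 13.45 p [0.6817 0.001  0.0717] yaw -32.04218347259205 F [-1.6181  3.1055  6.3544] M [0.4792 0.3314 0.2417] op 0.49065940886483905 q6 0.4120402486744186
```

```bash
python3 -m jog '[{"grip":1,"xyz":[-0.0001,-0.0001,0],"dr":[0,0,0.01]},{"grip":1,"xyz":[-0.0001,-0.0002,0],"dr":[0,0,0.02]}]' 60 >/dev/null; python3 -c "from h import *
st()
im=ctrl.read_camera('scene'); cv2.imwrite('pics/s12.png',cv2.convertScaleAbs(cv2.resize(im[190:290,300:420,::-1],None,fx=6.5,fy=6.5,interpolation=2),alpha=1.8))
st()"
```

```text
t 13.6167 p [0.6816 0.0013 0.0717] yaw -33.18740111107328 F [-2.504   3.2781  7.1146] M [0.5267 0.4171 0.1969] op 0.4938933589527105 q6 0.4323648935722036
t 13.6667 p [0.6816 0.0013 0.0717] yaw -33.214940734413 F [-1.9314  3.0969  6.7896] M [0.4622 0.3957 0.0443] op 0.492880524799212 q6 0.43284215972778106
```

View pics/s12.png

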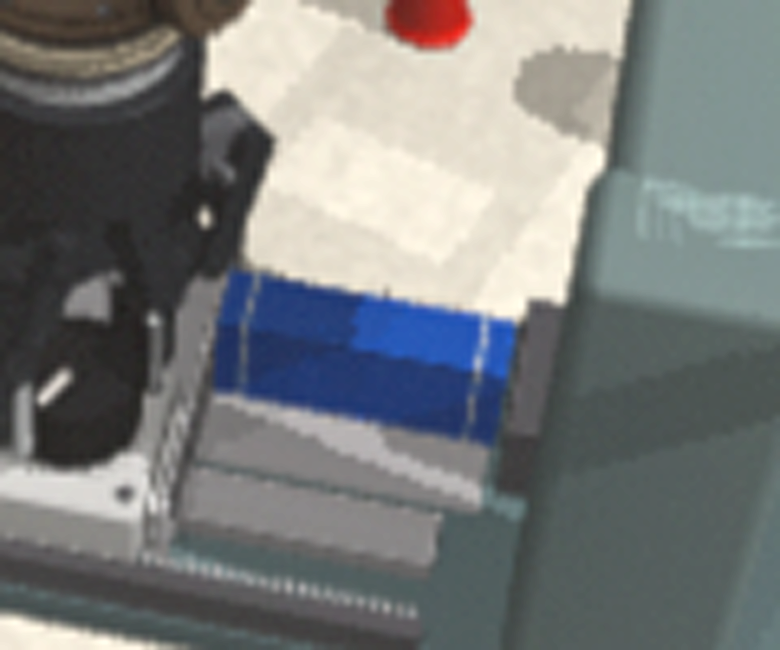

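```bash
for i in 1 2 3 4; do python3 -m jog '[{"grip":1,"xyz":[0,0,0],"dr":[0,0,0]}]' >/dev/null; python3 -c "from h import *; st()"; done
```

```text
t 13.75 p [0.6816 0.0013 0.0717] yaw -33.199349131356584 F [-2.2143  2.8994  7.6464] M [0.4709 0.3819 0.0251] op 0.49385133057688546 q6 0.4324281724858018
t 13.8333 p [0.6816 0.0013 0.0716] yaw -33.19773611900224 F [-2.8098  2.9611  8.0737] M [0.5107 0.3433 0.0441] op 0.4926362315905555 q6 0.43237441521722697
t 13.9167 p [0.6816 0.0013 0.0717] yaw -33.199414075465704 F [-1.9147  2.8298  7.4686] M [ 0.5015  0.3399 -0.0144] op 0.4980145128667844 q6 0.4323783816808084
t 14.0 p [0.6816 0.0013 0.0717] yaw -33.19905999929962 F [-1.8238  2.986   6.7155] M [0.561  0.3341 0.0405] op 0.4969284096633342 q6 0.432362008318347
```

```bash
for i in 1 ; do python3 -m jog '[{"grip":1,"xyz":[-0.00003,-0.00004,0],"dr":[0,0,0.005]}]' >/dev/null; python3 -c "from h import *; st()";  python3 -m jog '[{"grip":1,"xyz":[-0.00003,-0.00004,0],"dr":[0,0,0.005]}]' >/dev/null; python3 -c "from h import *; st()"; done
```

```text
t 14.0833 p [0.6816 0.0014 0.0717] yaw -33.45873846199067 F [-2.2499  3.212   7.4444] M [0.5222 0.3858 0.2282] op 0.4947834101216786 q6 0.4371053497524895
t 14.1667 p [0.6816 0.0014 0.0717] yaw -33.74492873412627 F [-2.8755  3.5898  7.0046] M [0.5329 0.3616 0.1317] op 0.49559167424592937 q6 0.44221784048799223
```

```bash
for i in 1 2; do python3 -m jog '[{"grip":1,"xyz":[-0.00003,-0.00004,0],"dr":[0,0,0.005]}]' >/dev/null; python3 -c "from h import *; st()";  python3 -m jog '[{"grip":1,"xyz":[-0.00003,-0.00004,0],"dr":[0,0,0.005]}]' >/dev/null; python3 -c "from h import *; st()"; done
```

```text
t 14.25 p [0.6816 0.0015 0.0716] yaw -34.03265636100387 F [-2.504   3.3894  7.4444] M [0.5167 0.3999 0.134 ] op 0.494862602916733 q6 0.4473249996906269
t 14.3333 p [0.6816 0.0015 0.0717] yaw -34.31736469288755 F [-3.0156  2.7281  6.6237] M [0.5227 0.3736 0.1992] op 0.4917006642490034 q6 0.4523781293522609
t 14.4167 p [0.6816 0.0016 0.0717] yaw -34.60657341754371 F [-3.2049  3.5127  8.1012] M [0.5388 0.353  0.1747] op 0.49467625574416185 q6 0.457451005129194
t 14.5 p [0.6816 0.0017 0.0716] yaw -34.889481041997705 F [-2.4439  2.9653  6.7505] M [0.4826 0.4004 0.2017] op 0.49390745226269805 q6 0.4624951333540096
```

```bash
for i in 1 ; do python3 -m jog '[{"grip":1,"xyz":[-0.00003,-0.00004,0],"dr":[0,0,0.005]}]' >/dev/null; python3 -c "from h import *; st()";  python3 -m jog '[{"grip":1,"xyz":[-0.00003,-0.00004,0],"dr":[0,0,0.005]}]' >/dev/null; python3 -c "from h import *; st()
im=ctrl.read_camera('scene'); cv2.imwrite('pics/s13.png',cv2.convertScaleAbs(cv2.resize(im[200:270,325:395,::-1],None,fx=8,fy=8,interpolation=2),alpha=1.8)); st()"; done
```

```text
t 14.5833 p [0.6816 0.0017 0.0717] yaw -35.17681976858872 F [-2.3307  3.6933  7.5969] M [0.5138 0.3716 0.174 ] op 0.4934801325988145 q6 0.46757889398100294
t 14.6667 p [0.6815 0.0017 0.0717] yaw -35.464165057968 F [-2.548   3.8397  8.3261] M [0.5035 0.4231 0.1787] op 0.4973424808938604 q6 0.47268695477315414
t 14.7167 p [0.6816 0.0018 0.0717] yaw -35.479354892143064 F [-3.2127  2.5649  7.683 ] M [0.4788 0.3802 0.0824] op 0.4935204652753641 q6 0.4729457501668445
```

View pics/s13.png

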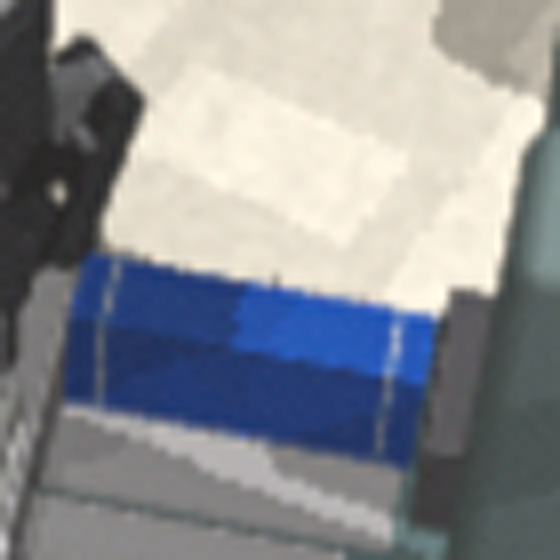

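```bash
for i in 1 2 3; do python3 -m jog '[{"grip":1,"xyz":[0,0,0],"dr":[0,0,0]}]' >/dev/null; python3 -c "from h import *; st()"; done
```

```text
t 14.8 p [0.6816 0.0018 0.0717] yaw -35.47359875845041 F [-2.1773  3.356   6.4652] M [0.4487 0.4418 0.0971] op 0.4908953884722206 q6 0.4727908844572953
t 14.8833 p [0.6815 0.0018 0.0717] yaw -35.47224705231666 F [-2.2728  3.1283  8.4345] M [0.474  0.3653 0.103 ] op 0.49310823422394956 q6 0.47275049488159
t 14.9667 p [0.6816 0.0018 0.0717] yaw -35.47048586467171 F [-2.4637  2.9829  6.8915] M [0.552  0.3611 0.117 ] op 0.49710208477946666 q6 0.47270238941625553
```

Static torque rose from about 0 (free) to about 0.10 N·m, which suggests roughly 6–8 N of nip. One last tiny step, then hold.

```bash
python3 -m jog '[{"grip":1,"xyz":[-0.00003,-0.00004,0],"dr":[0,0,0.005]}]' >/dev/null; python3 -c "from h import *; st()"; for i in 1 2 3 4; do python3 -m jog '[{"grip":1,"xyz":[0,0,0],"dr":[0,0,0]}]' >/dev/null; python3 -c "from h import *; st()"; done
```

```text
t 15.05 p [0.6815 0.0018 0.0716] yaw -35.74455556230385 F [-3.0214  3.6722  8.267 ] M [0.5334 0.4219 0.1569] op 0.4921307706567686 q6 0.4776149150316225
t 15.1333 p [0.6815 0.0018 0.0717] yaw -35.75540230028823 F [-1.7713  3.5687  7.4361] M [0.5441 0.4132 0.0591] op 0.4908558854623518 q6 0.4778134085306594
t 15.2167 p [0.6815 0.0018 0.0717] yaw -35.757549091448965 F [-2.8855  3.4141  7.7674] M [0.52   0.4169 0.0968] op 0.4936899578518077 q6 0.4778010099862324
t 15.3 p [0.6815 0.0019 0.0717] yaw -35.756158422991035 F [-1.397   3.1821  7.2864] M [0.5598 0.4087 0.0712] op 0.49306691272262315 q6 0.4778036360394245
t 15.3833 p [0.6816 0.0018 0.0717] yaw -35.76133450281609 F [-2.5674  3.283   7.5546] M [0.481  0.4025 0.0916] op 0.49013883260155755 q6 0.47781864909001426
```

```bash
cat > m.py <<'E'
from h import *
s=ctrl.get_state(); print(round(s["wrist_torque"][2],3), "F",s["contact_force"][:2],"yaw",np.degrees(np.arctan2(*Rn.from_quat(s["tcp_rot"]).as_matrix()[1::-1,0])),s["eef_pos"][:2])
E
for i in 1 2 3; do python3 -m jog '[{"grip":1,"xyz":[-0.00004,-0.00004,0],"dr":[0,0,0.005]}]' >/dev/null; python3 m.py; done
```

```text
0.196 F [-2.9267  3.3815] yaw -36.02883630204787 [0.6815 0.0019]
0.176 F [-1.8355  2.3208] yaw -36.322908335393976 [0.6815 0.002 ]
0.143 F [-2.6234  3.505 ] yaw -36.607134172983415 [0.6815 0.002 ]
```

```bash
for i in 1 2 3 4; do python3 -m jog '[{"grip":1,"xyz":[-0.00004,-0.00004,0],"dr":[0,0,0.005]}]' >/dev/null; python3 m.py; done
```

```text
0.203 F [-2.4438  3.7887] yaw -36.89284781049266 [0.6815 0.0021]
0.131 F [-2.1565  3.8698] yaw -37.18157151950758 [0.6815 0.0021]
0.132 F [-2.6154  3.3204] yaw -37.46589473814311 [0.6814 0.0022]
0.171 F [-2.2065  3.4053] yaw -37.75626753559154 [0.6814 0.0022]
```

```bash
for i in 1 2 3 ; do python3 -m jog '[{"grip":1,"xyz":[-0.00004,-0.00004,0],"dr":[0,0,0.005]}]' >/dev/null; python3 m.py; done
```

```text
0.212 F [-2.6858  3.7491] yaw -38.03806282016712 [0.6814 0.0023]
0.125 F [-2.2142  3.3138] yaw -38.32707154035709 [0.6814 0.0024]
0.147 F [-3.0001  3.1978] yaw -38.61182457939751 [0.6814 0.0024]
```

```bash
for i in 1 2 3 4; do python3 -m jog '[{"grip":1,"xyz":[-0.00004,-0.00004,0],"dr":[0,0,0.005]}]' >/dev/null; python3 m.py; done
```

```text
0.189 F [-3.6195  3.3508] yaw -38.89683326268261 [0.6814 0.0025]
0.169 F [-2.4018  3.9342] yaw -39.18506662171229 [0.6814 0.0026]
0.159 F [-2.613   4.7434] yaw -39.46986235042656 [0.6814 0.0026]
0.221 F [-3.2329  3.2837] yaw -39.75960962506146 [0.6814 0.0027]
```

```bash
for i in 1 2 3 ; do python3 -m jog '[{"grip":1,"xyz":[-0.00004,-0.00004,0],"dr":[0,0,0.005]}]' >/dev/null; python3 m.py; done
```

```text
0.142 F [-3.157   2.6591] yaw -40.047098528355924 [0.6814 0.0027]
0.155 F [-3.1075  2.535 ] yaw -40.33299255685132 [0.6813 0.0028]
0.201 F [-2.8481  3.0255] yaw -40.61810308130102 [0.6813 0.0029]
```

```bash
python3 -c "
from h import *
im=ctrl.read_camera('scene'); cv2.imwrite('pics/scene14.png',im[:,:,::-1]); cv2.imwrite('pics/s14.png',cv2.convertScaleAbs(cv2.resize(im[195:275,290:390,::-1],None,fx=7.5,fy=7.5,interpolation=2),alpha=1.8)); st()
im=ctrl.read_camera('top'); cv2.imwrite('pics/t14.png',cv2.convertScaleAbs(cv2.resize(im[120:220,190:370,::-1],None,fx=4.4,fy=4.4,interpolation=2),alpha=1.6)); st()"
```

```text
t 16.85 p [0.6813 0.0029 0.0717] yaw -40.63346236547692 F [-3.162   3.4203  7.5004] M [0.5285 0.432  0.1293] op 0.4953197440131381 q6 0.5643615886786975
t 16.9 p [0.6813 0.0029 0.0717] yaw -40.628991473053276 F [-3.0956  3.6475  7.7079] M [0.5498 0.4252 0.0578] op 0.49328493976092447 q6 0.56423115330216
```

View pics/s14.png

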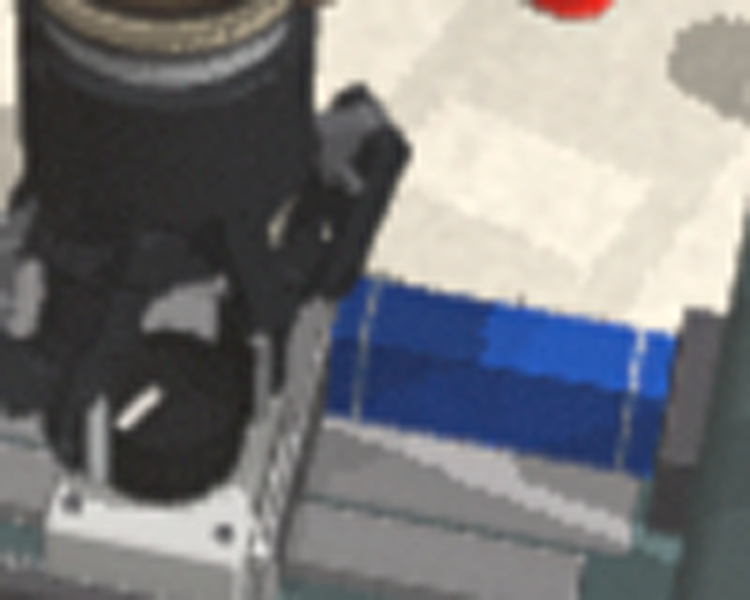

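View pics/t14.png

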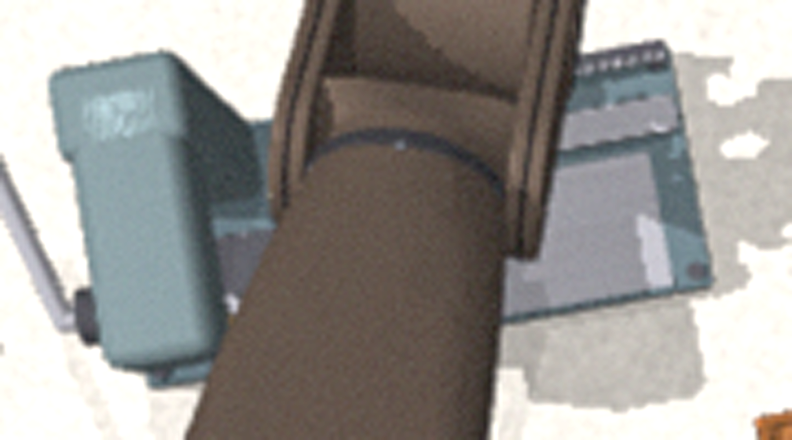

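```bash
python3 - <<'E'
from h import *
r=lambda u,v:ray("scene",(u,v),.094)
for A,B in (((303.6,243.9),(309.3,248.5)),((305.6,251.7),(310.7,246.3))):
    d=r(*B)-r(*A); print(np.degrees(np.arctan2(d[1],d[0])), r(*A),r(*B))
a=.1756
p0=cv2.imread("pics/scene0.png");p1=cv2.imread("pics/scene14.png")
g0=cv2.convertScaleAbs(cv2.resize(p0[235:285,275:345],None,fx=10,fy=10,interpolation=2),alpha=1.8)
g1=cv2.convertScaleAbs(cv2.resize(p1[235:285,275:345],None,fx=10,fy=10,interpolation=2),alpha=1.8)
cv2.imwrite("pics/cmp.png",cv2.resize(np.vstack([g0,g1]),None,fx=.59,fy=.59))
E
```

```text
68.0859031704801 [ 0.6822 -0.0139  0.094 ] [0.6886 0.002  0.094 ]
167.31592072602152 [ 0.6993 -0.0016  0.094 ] [0.6821 0.0023 0.094 ]
```

View pics/cmp.png

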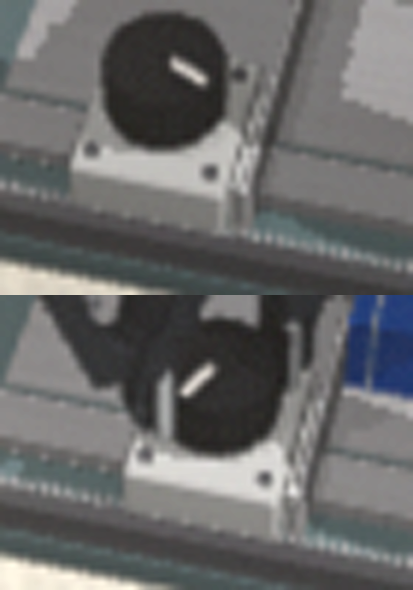

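```bash
python3 - <<'E'
from h import *
a=.1756;d=np.array([-np.sin(a),np.cos(a)])
r=lambda u,v,o,z:ray("scene",(275+u/5.9,235+(v-o)/5.9),z)[:2]
for A,B,z in (((92,149),(146,455),.06),((210,172),(265,478),.06),((241,75),None,.06),((72,165),(128,472),.058),((218,190),(276,497),.058),((222,232),(280,537),.035),((103,80),(123,378),.09)):
    if B: print((r(*B,295,z)-r(*A,0,z))@d*1e3,(r(*B,295,z)-r(*A,0,z)))
E
```

```text
20.104664860250917 [-0.0034  0.0198]
20.17300244607852 [-0.0035  0.0199]
20.87054367297561 [-0.0033  0.0206]
21.22150978370024 [-0.0035  0.0209]
21.364309171061308 [-0.0044  0.0209]
7.213034607238347 [-0.0016  0.007 ]
```

Carriage has travelled about 20 mm, matching the turn of 1.67 rad, so the knob isn't slipping. Continuing gently.

```bash
for i in 1 2 3 4; do python3 -m jog '[{"grip":1,"xyz":[-0.00004,-0.00004,0],"dr":[0,0,0.005]}]' >/dev/null; python3 m.py; done
```

```text
0.171 F [-3.2225  3.5003] yaw -40.896875201905836 [0.6813 0.0029]
0.151 F [-2.7891  3.3643] yaw -41.186847641017486 [0.6813 0.003 ]
0.137 F [-2.8094  3.5063] yaw -41.47511385558653 [0.6813 0.003 ]
0.177 F [-2.6847  2.8233] yaw -41.76226605360006 [0.6813 0.0031]
```

```bash
for i in 1 2 3 4; do python3 -m jog '[{"grip":1,"xyz":[-0.00004,-0.00004,0],"dr":[0,0,0.005]}]' >/dev/null; python3 m.py; done
```

```text
0.2 F [-3.4857  2.7511] yaw -42.05022059026379 [0.6813 0.0032]
0.202 F [-2.7704  3.7817] yaw -42.33607226081416 [0.6812 0.0032]
0.129 F [-2.5909  3.0664] yaw -42.62050116957472 [0.6812 0.0033]
0.169 F [-3.4672  4.2634] yaw -42.9062545562512 [0.6812 0.0034]
```

```bash
for i in 1 2 3 4; do python3 -m jog '[{"grip":1,"xyz":[-0.00004,-0.00004,0],"dr":[0,0,0.005]}]' >/dev/null; python3 m.py; done
```

```text
0.185 F [-3.3024  4.1856] yaw -43.192684973619365 [0.6812 0.0034]
0.148 F [-3.2171  3.4359] yaw -43.481965184266194 [0.6812 0.0035]
0.134 F [-2.9237  3.6698] yaw -43.76574744895212 [0.6812 0.0035]
0.207 F [-3.2325  4.5869] yaw -44.0524842413265 [0.6812 0.0036]
```

```bash
for i in 1 2 3 4; do python3 -m jog '[{"grip":1,"xyz":[-0.00004,-0.00004,0],"dr":[0,0,0.005]}]' >/dev/null; python3 m.py; done
```

```text
0.132 F [-3.1569  3.3693] yaw -44.33674479506429 [0.6812 0.0036]
0.147 F [-3.3766  3.7597] yaw -44.62490322904688 [0.6812 0.0037]
0.162 F [-2.4716  3.6496] yaw -44.90901905231089 [0.6812 0.0038]
0.208 F [-3.259   3.5701] yaw -45.19789718353888 [0.6811 0.0038]
```

```bash
for i in 1 2 3 4; do python3 -m jog '[{"grip":1,"xyz":[-0.00004,-0.00004,0],"dr":[0,0,0.005]}]' >/dev/null; python3 m.py; done; python3 -c "
from h import *
im=ctrl.read_camera('scene'); cv2.imwrite('pics/s15.png',cv2.convertScaleAbs(cv2.resize(im[215:275,360:400,::-1],None,fx=12,fy=10,interpolation=0),alpha=1.8))"
```

```text
0.213 F [-3.2834  4.3352] yaw -45.48556252462514 [0.6811 0.0039]
0.169 F [-3.1265  3.1141] yaw -45.76914894419525 [0.6811 0.0039]
0.148 F [-2.7062  3.9973] yaw -46.05394064360299 [0.6811 0.004 ]
0.181 F [-2.4592  4.1766] yaw -46.34023346064474 [0.6811 0.0041]
```

View pics/s15.png

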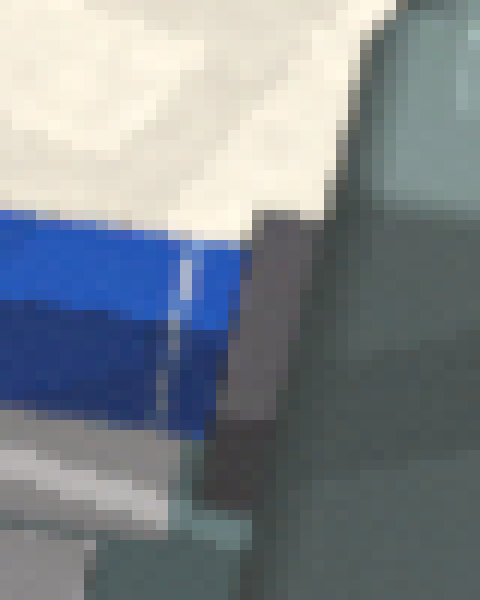

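```bash
for i in 1 2 3 4; do python3 -m jog '[{"grip":1,"xyz":[-0.00004,-0.00004,0],"dr":[0,0,0.005]}]' >/dev/null; python3 m.py; done
```

```text
0.19 F [-3.549   3.5815] yaw -46.61558420643953 [0.6811 0.0041]
0.244 F [-3.752   4.1207] yaw -46.90224009574357 [0.6811 0.0042]
0.274 F [-4.2946  3.7414] yaw -47.184937972878465 [0.6811 0.0042]
0.303 F [-3.0634  3.1882] yaw -47.465530682392796 [0.6811 0.0043]
```

The torque ramps clearly now (0.19 → 0.24 → 0.27 → 0.30, roughly 10 N of nip). I stop here and hold briefly.

```bash
for i in 1 2 3 4; do python3 -m jog '[{"grip":1,"xyz":[0,0,0],"dr":[0,0,0]}]' >/dev/null; python3 m.py; done
```

```text
0.144 F [-3.6126  4.0963] yaw -47.471993825318876 [0.681  0.0043]
0.156 F [-3.0329  3.4379] yaw -47.47109583986805 [0.6811 0.0043]
0.211 F [-3.9029  4.8514] yaw -47.47456492504176 [0.6811 0.0043]
0.181 F [-3.7024  4.1059] yaw -47.4751236945672 [0.681  0.0043]
```

Held for more than 0.3 s. Letting go of the knob and rising straight up.

```bash
python3 -m jog '[{"grip":0.45,"xyz":[0,0,0],"dr":[0,0,0]},{"grip":0.4,"xyz":[0,0,0],"dr":[0,0,0]},{"grip":0.3,"xyz":[0,0,0],"dr":[0,0,0]},{"grip":0.15,"xyz":[0,0,0],"dr":[0,0,0]},{"grip":0.15,"xyz":[0,0,0],"dr":[0,0,0]},{"grip":0.15,"xyz":[0,0,0],"dr":[0,0,0]},{"grip":0.15,"xyz":[0,0,-0.01],"dr":[0,0,0]},{"grip":0.15,"xyz":[0,0,-0.03],"dr":[0,0,0]},{"grip":0.15,"xyz":[0,0,-0.06],"dr":[0,0,0]},{"grip":0.15,"xyz":[0,0,-0.085],"dr":[0,0,0]},{"grip":0.15,"xyz":[0,0,-0.085],"dr":[0,0,0]},{"grip":0.15,"xyz":[0,0,-0.085],"dr":[0,0,0]}]'
python3 - <<'E'
from h import *
st()
im=ctrl.read_camera('scene'); cv2.imwrite('pics/scene16.png',im[:,:,::-1]);cv2.imwrite('pics/s16.png',cv2.convertScaleAbs(cv2.resize(im[190:290,260:420,::-1],None,fx=5,fy=5,interpolation=2),alpha=1.8))
# bar now centred at press (0ish,-50)
x0,y0,a=.5886,.1250,.1756
for y in (-50,-52): print(x0-np.sin(a)*y/1e3+.0007,y0+np.cos(a)*y/1e3)
E
```

```text
time: 20.28
eef_pos: [0.6829, 0.0034, 0.1586]
tcp_rot: [0.915, -0.403, 0.003, -0.001]
contact_force: [-0.1, 0.2, -0.2]
opening: 0.85
t 20.2833 p [0.6829 0.0034 0.1586] yaw -47.54233405508505 F [-0.0606  0.1581 -0.1755] M [-0.0375 -0.0507  0.0108] op 0.8495563329212784 q6 0.6864578129631576
0.5980349471071013 0.07576890516110632
0.5983843449913854 0.07379966136755058
```

View pics/s16.png

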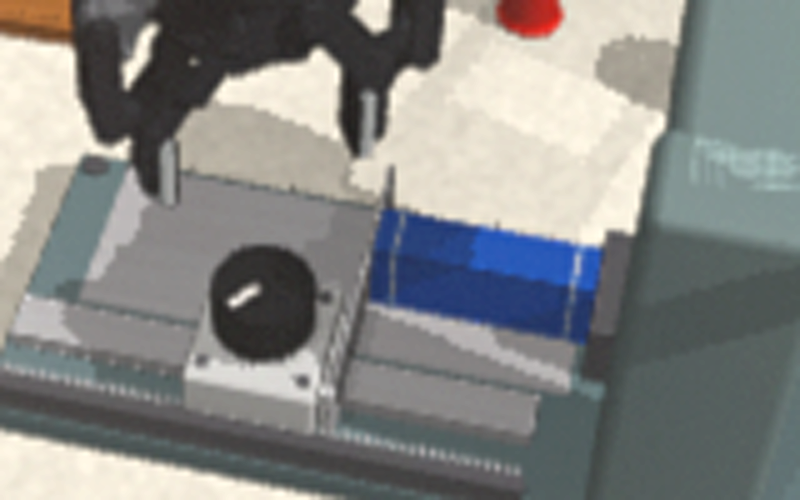

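Fence, bar and die are in line contact: fence at (385,190), bar right end at (600,260). Going to the bar.

```bash
python3 - <<'E'
from h import *
go(.5984,.0729,.13,10.06)
E
```

```text
xyz [-0.1073  0.0146  0.0259] drz(tool) -1.0053762170351295 tilt [-0.001  -0.0013  0.    ] yaw now -47.54381405894159 rows rot 8.043009736281036 rows lin 2.6704084366549585
```

```bash
python3 -m jog '[{"grip":0.3,"xyz":[-0.013,0.002,0],"dr":[0,0,-0.12]},{"grip":0.4,"xyz":[-0.026,0.004,0],"dr":[0,0,-0.24]},{"grip":0.45,"xyz":[-0.039,0.005,0],"dr":[0,0,-0.36]},{"grip":0.45,"xyz":[-0.052,0.007,0],"dr":[0,0,-0.48]},{"grip":0.45,"xyz":[-0.065,0.009,0],"dr":[0,0,-0.6]},{"grip":0.45,"xyz":[-0.078,0.011,0],"dr":[0,0,-0.72]},{"grip":0.45,"xyz":[-0.091,0.013,0],"dr":[0,0,-0.84]},{"grip":0.45,"xyz":[-0.104,0.014,0.01],"dr":[0,0,-0.96]},{"grip":0.45,"xyz":[-0.107,0.0146,0.02],"dr":[0,0,-1.005]},{"grip":0.45,"xyz":[-0.107,0.0146,0.026],"dr":[0,0,-1.005]},{"grip":0.45,"xyz":[-0.107,0.0146,0.026],"dr":[0,0,-1.005]},{"grip":0.45,"xyz":[-0.107,0.0146,0.026],"dr":[0,0,-1.005]}]' 40
python3 -m jog '[{"grip":0.45,"xyz":[0,0,0],"dr":[0,0,0]},{"grip":0.45,"xyz":[0,0,0],"dr":[0,0,0]}]'
python3 - <<'E'
from h import *
st(); go(.5984,.0729,.036,10.06)
im=ctrl.read_camera('scene'); cv2.imwrite('pics/s17.png',cv2.convertScaleAbs(cv2.resize(im[160:290,260:420,::-1],None,fx=4.5,fy=4.5,interpolation=2),alpha=1.8))
E
```

```text
time: 21.33
eef_pos: [0.5977, 0.0725, 0.1277]
tcp_rot: [0.996, 0.087, -0.001, -0.0]
contact_force: [0.7, -0.2, 0.5]
opening: 0.55
time: 21.5
eef_pos: [0.599, 0.0724, 0.1295]
tcp_rot: [0.996, 0.087, 0.001, 0.0]
contact_force: [0.2, -0.4, 0.7]
opening: 0.549
t 21.5 p [0.599  0.0724 0.1295] yaw 9.978705571712966 F [ 0.2428 -0.41    0.6535] M [ 0.039   0.035  -0.0529] op 0.5491857513759646 q6 -0.22194602109070452
xyz [-0.0006 -0.0006  0.0935] drz(tool) -0.001418855437135047 tilt [ 0.0002 -0.001   0.    ] yaw now 9.978705571712966 rows rot 0.011350843497080376 rows lin 2.243443338493145
```

View pics/s17.png

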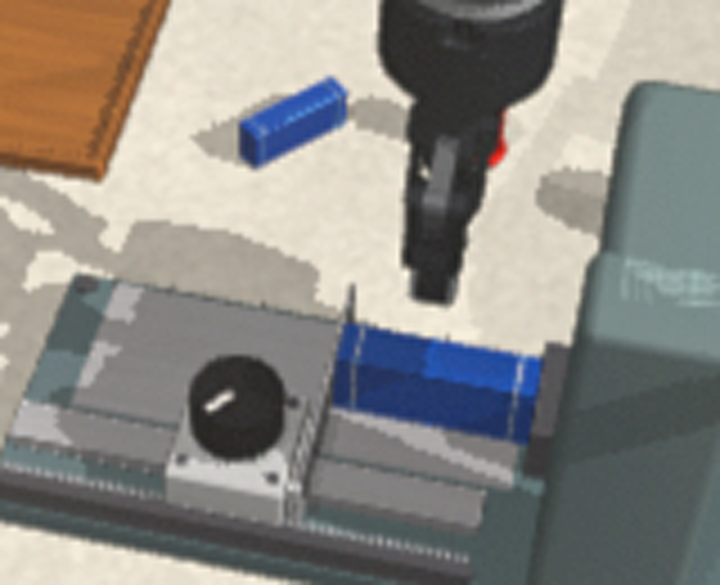

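```bash
python3 -m jog '[{"grip":0.45,"xyz":[0,0,0.015],"dr":[0,0,0]},{"grip":0.45,"xyz":[0,0,0.035],"dr":[0,0,0]},{"grip":0.45,"xyz":[-0.0003,-0.0003,0.055],"dr":[0,0,0]},{"grip":0.45,"xyz":[-0.0003,-0.0003,0.073],"dr":[0,0,0]},{"grip":0.45,"xyz":[-0.0003,-0.0003,0.085],"dr":[0,0,0]},{"grip":0.45,"xyz":[-0.0003,-0.0003,0.092],"dr":[0,0,0]},{"grip":0.45,"xyz":[-0.0003,-0.0003,0.092],"dr":[0,0,0]},{"grip":0.45,"xyz":[-0.0003,-0.0003,0.092],"dr":[0,0,0]}]' 30
python3 -m jog '[{"grip":0.55,"xyz":[0,0,0],"dr":[0,0,0]},{"grip":0.6,"xyz":[0,0,0],"dr":[0,0,0]},{"grip":0.64,"xyz":[0,0,0],"dr":[0,0,0]},{"grip":0.67,"xyz":[0,0,0],"dr":[0,0,0]},{"grip":0.7,"xyz":[0,0,0],"dr":[0,0,0]},{"grip":0.75,"xyz":[0,0,0],"dr":[0,0,0]},{"grip":1,"xyz":[0,0,0],"dr":[0,0,0]},{"grip":1,"xyz":[0,0,0],"dr":[0,0,0]},{"grip":1,"xyz":[0,0,0],"dr":[0,0,0]}]' 30
python3 - <<'E'
from h import *
st()
E
```

```text
time: 22.22
eef_pos: [0.5984, 0.0729, 0.0375]
tcp_rot: [0.996, 0.087, 0.0, 0.0]
contact_force: [0.2, -0.7, 0.4]
opening: 0.55
time: 22.97
eef_pos: [0.5981, 0.073, 0.0376]
tcp_rot: [0.996, 0.087, 0.0, 0.0]
contact_force: [-1.7, -1.0, 5.0]
opening: 0.286
t 22.9667 p [0.5981 0.073  0.0376] yaw 10.039181290671806 F [-1.7006 -1.0111  5.0079] M [ 0.0025  0.2528 -0.0381] op 0.28577551601007306 q6 -0.2220430788954421
```

```bash
python3 -m jog '[{"grip":1,"xyz":[0,0,-0.003],"dr":[0,0,0]},{"grip":1,"xyz":[0,0,-0.008],"dr":[0,0,0]},{"grip":1,"xyz":[0,0,-0.015],"dr":[0,0,0]},{"grip":1,"xyz":[0,0,-0.025],"dr":[0,0,0]},{"grip":1,"xyz":[0,0,-0.037],"dr":[0,0,0]},{"grip":1,"xyz":[0,0,-0.05],"dr":[0,0,0]},{"grip":1,"xyz":[0,0,-0.07],"dr":[0,0,0]},{"grip":1,"xyz":[0,0,-0.095],"dr":[0,0,0]},{"grip":1,"xyz":[0,0,-0.115],"dr":[0,0,0]},{"grip":1,"xyz":[0,0,-0.125],"dr":[0,0,0]},{"grip":1,"xyz":[0,0,-0.125],"dr":[0,0,0]},{"grip":1,"xyz":[0,0,-0.125],"dr":[0,0,0]}]'
python3 - <<'E'
from h import *
st()
im=ctrl.read_camera('scene'); cv2.imwrite('pics/s18.png',cv2.convertScaleAbs(cv2.resize(im[140:290,220:420,::-1],None,fx=4,fy=4,interpolation=2),alpha=1.8))
go(.4258,-.238,.16,-63.7)
go(.430,-.235,.16,-75)
E
```

```text
time: 23.97
eef_pos: [0.5987, 0.0733, 0.1642]
tcp_rot: [0.996, 0.088, 0.002, -0.0]
contact_force: [-0.0, -0.0, -3.5]
opening: 0.287
t 23.9667 p [0.5987 0.0733 0.1642] yaw 10.049370711606866 F [-0.0491 -0.0189 -3.4912] M [-0.0461 -0.0298 -0.006 ] op 0.2865578778018081 q6 -0.22210448640225852
xyz [-0.2235  0.2765  0.0021] drz(tool) 1.2870195069288424 tilt [-0.0004 -0.0001  0.    ] yaw now 10.04078589803087 rows rot 10.296156055430739 rows lin 8.525147350146682
xyz [-0.2188  0.2742  0.0021] drz(tool) 1.4842417124042016 tilt [-0.0004 -0.0001  0.    ] yaw now 10.04078589803087 rows rot 11.873933699233612 rows lin 8.41365296827913
```

View pics/s18.png

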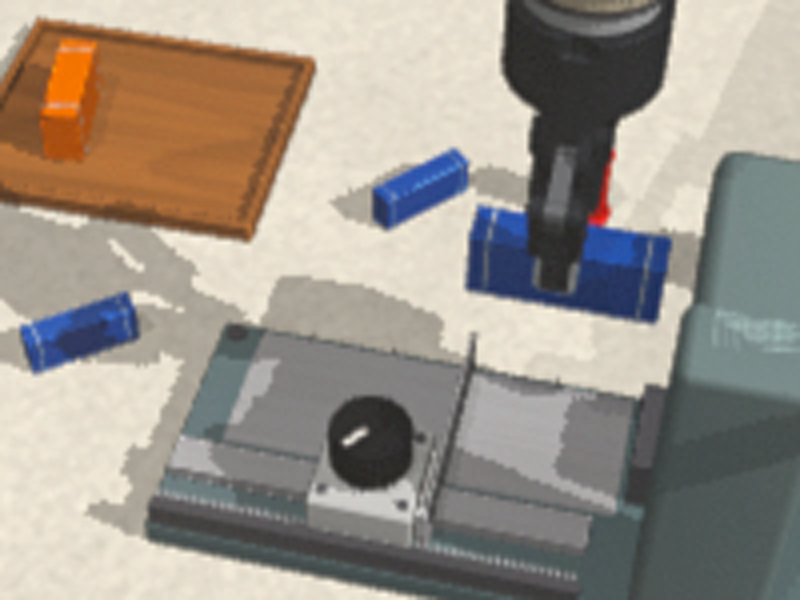

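Bar is out, with the fence left standing at (472,340). Carrying the bar back to its old place in the tray.

```bash
python3 -m jog '[{"grip":1,"xyz":[-0.018,0.023,0],"dr":[0,0,0.107]},{"grip":1,"xyz":[-0.037,0.046,0],"dr":[0,0,0.215]},{"grip":1,"xyz":[-0.056,0.069,0],"dr":[0,0,0.322]},{"grip":1,"xyz":[-0.074,0.092,0],"dr":[0,0,0.43]},{"grip":1,"xyz":[-0.093,0.115,0],"dr":[0,0,0.536]},{"grip":1,"xyz":[-0.112,0.138,0],"dr":[0,0,0.644]},{"grip":1,"xyz":[-0.13,0.161,0],"dr":[0,0,0.75]},{"grip":1,"xyz":[-0.149,0.184,0],"dr":[0,0,0.858]},{"grip":1,"xyz":[-0.168,0.207,0],"dr":[0,0,0.965]},{"grip":1,"xyz":[-0.186,0.23,0],"dr":[0,0,1.073]},{"grip":1,"xyz":[-0.205,0.2535,0],"dr":[0,0,1.18]},{"grip":1,"xyz":[-0.2235,0.2765,0],"dr":[0,0,1.287]}]'
python3 -m jog '[{"grip":1,"xyz":[0,0,0.01],"dr":[0,0,0]},{"grip":1,"xyz":[0,0,0.03],"dr":[0,0,0]},{"grip":1,"xyz":[0,0,0.055],"dr":[0,0,0]},{"grip":1,"xyz":[0,0,0.075],"dr":[0,0,0]},{"grip":1,"xyz":[0,0,0.085],"dr":[0,0,0]},{"grip":1,"xyz":[0,0,0.085],"dr":[0,0,0]},{"grip":1,"xyz":[0,0,0.085],"dr":[0,0,0]},{"grip":1,"xyz":[0,0,0.085],"dr":[0,0,0]}]'
python3 - <<'E'
from h import *
st(); go(.4258,-.238,.027,-63.7)
im=ctrl.read_camera('scene'); cv2.imwrite('pics/s19.png',cv2.convertScaleAbs(cv2.resize(im[100:220,190:350,::-1],None,fx=5,fy=5,interpolation=2),alpha=1.8))
E
```

```text
time: 25.02
eef_pos: [0.4242, -0.2385, 0.1602]
tcp_rot: [0.848, -0.53, -0.002, -0.0]
contact_force: [0.3, 0.4, -2.5]
opening: 0.287
time: 25.68
eef_pos: [0.4268, -0.2386, 0.0779]
tcp_rot: [0.85, -0.527, 0.001, 0.0]
contact_force: [-0.1, 0.5, -2.4]
opening: 0.283
t 25.6833 p [ 0.4268 -0.2386  0.0779] yaw -63.66928808130755 F [-0.1415  0.4658 -2.3617] M [ 0.0192 -0.0205 -0.0074] op 0.28283779618018456 q6 0.3935565788760216
xyz [-0.0011  0.0007  0.0509] drz(tool) 0.000536024100788346 tilt [-0.0007 -0.0015  0.    ] yaw now -63.66928808130755 rows rot 0.004288192806306768 rows lin 1.222001245253208
```

View pics/s19.png

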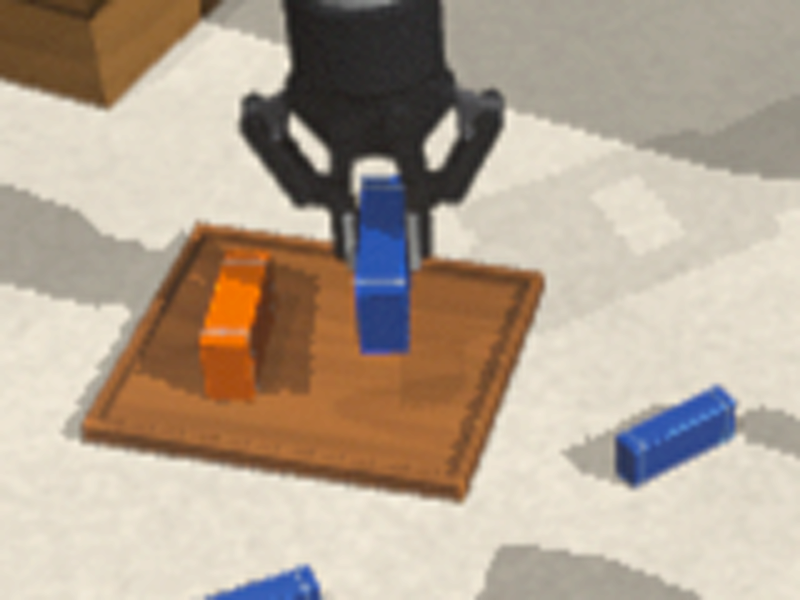

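```bash
python3 -m jog '[{"grip":1,"xyz":[0,0,0.008],"dr":[0,0,0]},{"grip":1,"xyz":[0,0,0.02],"dr":[0,0,0]},{"grip":1,"xyz":[0,0,0.034],"dr":[0,0,0]},{"grip":1,"xyz":[0,0,0.044],"dr":[0,0,0]},{"grip":1,"xyz":[0,0,0.05],"dr":[0,0,0]},{"grip":1,"xyz":[0,0,0.05],"dr":[0,0,0]},{"grip":1,"xyz":[0,0,0.05],"dr":[0,0,0]}]'
for i in 1 2 3; do python3 -m jog '[{"grip":1,"xyz":[0,0,0.001],"dr":[0,0,0]},{"grip":1,"xyz":[0,0,0.0015],"dr":[0,0,0]}]' | grep -E "eef|force"; done
```

```text
time: 26.32
eef_pos: [0.4261, -0.2383, 0.027]
tcp_rot: [0.849, -0.528, -0.0, -0.0]
contact_force: [-1.0, -0.8, -3.0]
opening: 0.288
eef_pos: [0.4266, -0.2388, 0.0263]
contact_force: [-0.4, 0.0, -2.7]
eef_pos: [0.4263, -0.2384, 0.0244]
contact_force: [-0.3, 0.6, -1.5]
eef_pos: [0.4263, -0.2385, 0.0236]
contact_force: [-3.4, 1.9, 8.2]
```

Touched down on the tray floor (Fz +8). Releasing and retreating.

```bash
python3 -m jog '[{"grip":0.66,"xyz":[0,0,0],"dr":[0,0,0]},{"grip":0.55,"xyz":[0,0,0],"dr":[0,0,0]},{"grip":0.42,"xyz":[0,0,0],"dr":[0,0,0]},{"grip":0.42,"xyz":[0,0,0],"dr":[0,0,0]},{"grip":0.42,"xyz":[0,0,0],"dr":[0,0,0]},{"grip":0.42,"xyz":[0,0,-0.01],"dr":[0,0,0]},{"grip":0.42,"xyz":[0,0,-0.03],"dr":[0,0,0]},{"grip":0.42,"xyz":[0,0,-0.065],"dr":[0,0,0]},{"grip":0.42,"xyz":[0,0,-0.1],"dr":[0,0,0]},{"grip":0.42,"xyz":[0,0,-0.14],"dr":[0,0,0]},{"grip":0.42,"xyz":[0,0,-0.16],"dr":[0,0,0]},{"grip":0.42,"xyz":[0,0,-0.16],"dr":[0,0,0]}]'
python3 - <<'E'
from h import *
st()
im=ctrl.read_camera('scene'); cv2.imwrite('pics/s20.png',im[:,:,::-1])
im=ctrl.read_camera('top'); cv2.imwrite('pics/t20.png',im[:,:,::-1]); cv2.imwrite('pics/t20z.png',cv2.convertScaleAbs(cv2.resize(im[120:220,190:370,::-1],None,fx=4.4,fy=4.4,interpolation=2),alpha=1.6))
E
```

```text
time: 27.82
eef_pos: [0.4289, -0.2406, 0.19]
tcp_rot: [0.849, -0.528, 0.007, 0.001]
contact_force: [0.0, -0.7, 0.6]
opening: 0.579
t 27.8167 p [ 0.4289 -0.2406  0.19  ] yaw -63.69100989217298 F [ 0.0348 -0.7054  0.5783] M [-0.0248 -0.0234 -0.0062] op 0.5791440394238482 q6 0.39363948612366534
```

View pics/s20.png

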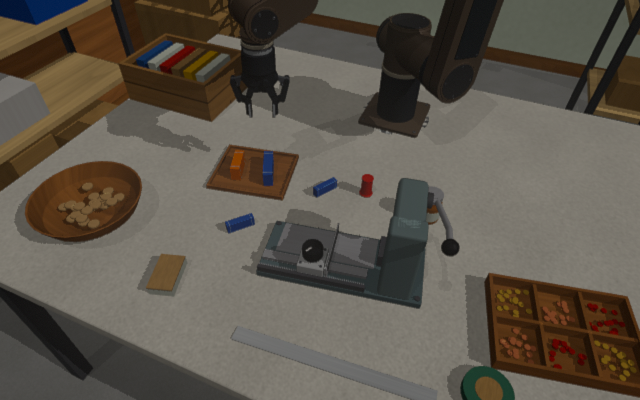

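View pics/t20z.png

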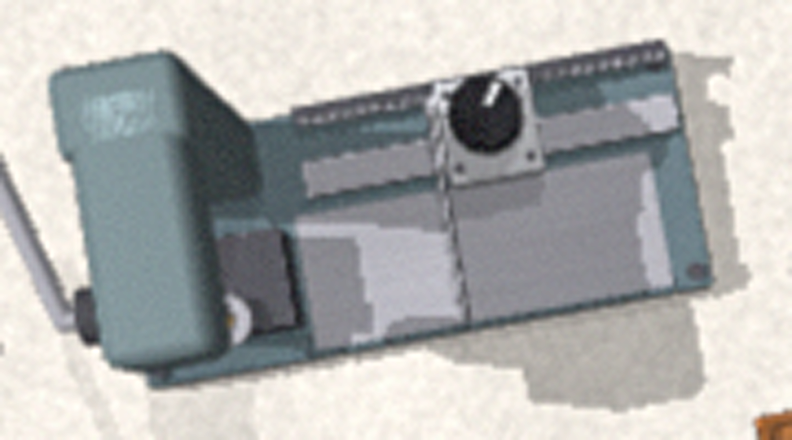

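```bash
python3 - <<'E'
from h import *
x0,y0,a=.5886,.1250,.1756
def inv(X): d=np.array(X[:2])-[x0,y0]; return np.array([np.cos(a)*d[0]+np.sin(a)*d[1],-np.sin(a)*d[0]+np.cos(a)*d[1]])*1e3
q=lambda u,v:(u/4.4+190-.39,v/4.4+120-.39)
print("fence tip",inv(ray("top",q(465,317),.056)),"die top corner",inv(ray("top",q(283,232),.056)),inv(ray("top",q(297,327),.056)))
im=cv2.cvtColor(cv2.imread("pics/t20.png"),cv2.COLOR_BGR2RGB).astype(int)
for nm,m in (("blue",(im[...,2]>im[...,0]*1.6)&(im[...,2]>60)),("orange",(im[...,0]>150)&(im[...,2]<40)&(im[...,1]<120))):
    k,l,s,c=cv2.connectedComponentsWithStats(m.astype(np.uint8)); print(nm,[(s[i].tolist(),c[i].round(1)) for i in range(1,k) if s[i,4]>60])
python=ctrl.get_state(); print(python["contact_force"],python["dq"])
E
```

```text
fence tip [ -45.1194 -100.5086] die top corner [25.7467 -1.4304] [-32.4652   0.1273]
blue [([371, 159, 20, 22, 151], array([380.7, 169.4])), ([379, 224, 19, 26, 256], array([388.6, 235.9])), ([322, 232, 17, 24, 153], array([329.9, 243.8])), ([630, 326, 10, 68, 543], array([635.3, 356.9]))]
orange []
[-0.995   0.2644 -0.2963] [-0.0017  0.0406  0.0505 -0.0024 -0.001  -0.001 ]
```

```bash
python3 -m jog '[{"grip":0.42,"xyz":[0,0,0],"dr":[0,0,0]},{"grip":0.42,"xyz":[0,0,0],"dr":[0,0,0]},{"grip":0.42,"xyz":[0,0,0],"dr":[0,0,0]},{"grip":0.42,"xyz":[0,0,0],"dr":[0,0,0]}]'; python3 -c "
from plant import ctrl
print(ctrl.sign_off())"
```

```text
time: 28.25
eef_pos: [0.4254, -0.2377, 0.181]
tcp_rot: [0.849, -0.528, -0.001, -0.0]
contact_force: [0.3, 0.5, 0.1]
opening: 0.576
the job is handed in; nothing more can be done
None
```

The job is handed in at 28.3 s, with no verdict reported. The blue bar is back in the tray and the fence is left where the bar set it.

I laid the bar on the bed in line with the die and let go of it. Then I gripped the knob at 60 N and turned it about 102° clockwise, travelling along with it. I stopped when the torque climbed from about 0.16 to 0.30 N·m, held for 0.3 s, then let go. I lifted the bar out and laid it where it had been in the tray.

**Last checks:**
- **Fence position:** the final top view put the fence leaf's middle about 100.5 mm behind the die face. That makes the fence face about 99 to 100 mm away, but the picture is only good to about 2 mm.
- **Nip force:** I estimate about 10 N from the torque rise. The torque reading is noisy by about 0.03 N·m. An earlier rise looked like the nip but did not hold up, so I kept turning until the torque rose steadily.
- **Fence estimate:** my first estimate of its starting distance, 119.8 mm, was about 1.5 mm short. The fence travelled about 21.4 mm before it nipped the bar.
- **Scene:** the last scene picture shows the blue bar in the tray, and the orange bar and spool look undisturbed. The jar is mostly hidden behind the press there, and I did not check it separately. My colour check for the orange bar found nothing, so I judged that bar by eye only. The gripper was clear of everything.

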